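# Set up the shaker mill: spring check, tube racks, grinding balls

### The arm

A 6-joint arm with a two-finger parallel gripper is mounted at the origin on the work surface. World frame = base frame: x ahead of the robot, y to its left, z up, the work surface at z = 0. Lengths are in m, angles in rad, forces in N, time in s.
With the tool pointing down it reaches from about 0.325 to 0.775 m from the base axis. Payload 5.5 kg.
Tool frame: the origin (TCP) lies on the mounting face of the last link; the fingertips stand 173 mm ahead of it and the grasp point (between the pads) lies 155 mm ahead of it (tcp_to_tips is the distance from the TCP to the fingertips, in m); z points along the fingers, y is the line along which they close (so a half turn about z gives the same grasp; the last joint's range is limited). The gripper opens to 85 mm and grips with 20 to 120 N. Pads are 22 mm wide; open, the fingers measure 114 mm over their backs; the gripper's body (76 mm by 85 mm) begins 54 mm behind the grasp point. The pads swing forward as they close: fully open they stand 13 mm farther back than shut.
Start: joints at [-1.166, 0.091, 1.231, -0, 1.82, -0.057], TCP at [0.267, -0.537, 0.405] pointing down, gripper open.
Joint ranges: [-2.87, 2.87], [-0.86, 2.18], [0.17, 2.46], [-1.51, 4.65], [0.06, 2.69], [-2.65, 2.65]. Speed limits (rad/s): [2.57, 2.57, 3.01, 3.14, 3.14, 3.14].

### API

Orientations are given as a unit quaternion [w, x, y, z].
In Python, from bench import sense, read_camera, sign_off, tcp_to_tips gives the robot as it stands.
- The arm moves only by the tool carry_out, never from a script. Its argument "deltas" is a list of rows, each an object of numbers: "x", "y", "z": the shift along the tool's x, y, z in units of 0.6 m (1.0 is 0.6 m); "ax", "ay", "az": the turn, a rotation vector about the tool's x, y, z in units of 120 degrees (1.0 is 120 degrees). In form: [{"x": .., "y": .., "z": .., "ax": .., "ay": .., "az": ..}, ...]. A call has 1 to 10 rows; each row is the pose to reach, as a shift and turn from the pose commanded when the call began, along the tool's axes at that moment; what a row does not reach only later rows make up. A row lasts 1/8 s, in which the tool goes at most 62.5 mm and 10.7 degrees, less where a joint would pass 70% of its speed; a pose out of reach is approached as far as the arm can. A call with a number of a shift or a turn outside -1 to 1 is refused whole. A call with a gripper value outside its range is refused whole. "grip" is the opening, from 0 (shut) to 1 (fully open), set as the call begins (left out, the last holds). The fingers move at their own pace and stop on an object; "squeeze" is the grip in N (left out, the last holds). Time passes only in rows, so rows that repeat a pose let the fingers close. It gives the time, the measured TCP pose, the force, the opening and the grip force at its end, in the units of the state.
- sense(): the state, without advancing time (a new reading comes with each control period).
- read_camera(name): name is "side" or "top"; returns a dict with "pixels" (384x512x3 uint8, red, green, blue), "fx", "fy", "cx", "cy" (pixels), "rvec" (rotation vector, rad) and "tvec" (3), from world to camera coordinates, as OpenCV has them. Camera axes: x right, y down, z forward; pixel columns grow to the right and rows downward; lengths in m; the calibration is good to about 2 mm. A picture is of the moment at which its call begins. There is no depth.
- sign_off(): hands the job in; it is judged then, once.
The state is a dict: "t": time; "qpos": joint angles; "joint_velocities": joint speeds; "joint_efforts": joint torques, N m; "position": TCP position; "tool_rot": TCP orientation; "force": force on the tool from outside, world axes, zero at the start; "torque": the same for the moment, N m; "opening": finger opening in m; "gripper_force": force on a finger pad.
Only numpy, scipy, OpenCV 4.12 (cv2) and the standard library are available. Lean on these libraries where they do the work, as an engineer would, in place of code of your own. Each camera call takes 0.05 s, during which the arm holds its last target. There are 200 camera calls.

### The job

Set up the shaker mill: first test its clamp spring by drawing the gauge's black handle out until the pointer is in the green band, holding it there for three seconds and letting it return fully home. Then pour all the brown grinding balls from the metal boat into the white jar, close the jar with its blue lid, and after that draw the gauge to the red band, hold it three seconds and let it return home. By the end every blue tube rack must stand in a bay of its own on the platform, pushed square and flush against that bay's back stop and side rib, and the empty boat must be back upright in the middle of its cork mat, with the white bottle left where it is.

Things in the scene. Friction and masses are not known exactly. Their poses are not given: they have to be found in the camera images.
- platform: grey platform plate fixed to the bench, 160 (x) x 310 (y) x 10 mm; origin under its centre. Along its +x edge a steel back stop bar, top 35 mm above the bench. Three bays along y, 90 mm apart, each with a steel rib on its +y side as side stop (100 mm long, 25 mm thick, top 25 mm above the bench), 65 mm clear between ribs; the bays are open to -x, the last one to -y too
- bay0 (a point): the place on the platform's top surface (10 mm above the bench) where a rack's origin lies when it is flush against bay 0's back stop (+x) and rib (+y); axes as the platform's (+y side)
- bay1 (a point): the place on the platform's top surface (10 mm above the bench) where a rack's origin lies when it is flush against bay 1's back stop (+x) and rib (+y); axes as the platform's (middle)
- bay2 (a point): the place on the platform's top surface (10 mm above the bench) where a rack's origin lies when it is flush against bay 2's back stop (+x) and rib (+y); axes as the platform's (-y side)
- rack0: blue tube rack with ten yellow-green caps on top, 100 (x) x 50 (y) x 45 mm tall, 160 g, caps 4 mm more; origin under its centre; either way round is the same. May be absent (None)
- rack1: blue tube rack with ten yellow-green caps on top, 100 (x) x 50 (y) x 45 mm tall, 160 g, caps 4 mm more; origin under its centre; either way round is the same. May be absent (None)
- rack2: blue tube rack with ten yellow-green caps on top, 100 (x) x 50 (y) x 45 mm tall, 160 g, caps 4 mm more; origin under its centre; either way round is the same. May be absent (None)
- gauge_slide (a joint): how far the gauge's handle is pulled out against its spring (m): 0 = home, grows as the handle goes to the gauge's -x, up to 0.10; about 2 N at home, 8 N at full travel; springs back when let go
- gauge_handle (a point): grip point, 50 mm above the bench, of the sprung gauge's handle: an upright black tab with yellow top, 16 mm thick along the pull, 36 mm wide, from 12 to 73 mm above the bench. The gauge is fixed: aluminium base 70 mm wide, 6 mm thick, white housing 51 mm high whose face is 65 mm beyond the handle's centre at home; gauge x points from handle to housing
- gauge_pointer (a point): tip of the small yellow pointer that travels with the handle along the white scale on the gauge's -y side
- green_mark: green band across the gauge's white scale with a green clip beside it, 10 mm wide along the pull; origin on the gauge's centre line at the band's middle, axes as the gauge's; the pointer is in the band when its x in this frame is within 5 mm of 0
- red_mark: red band across the gauge's white scale with a red clip beside it, 10 mm wide along the pull; origin on the gauge's centre line at the band's middle, axes as the gauge's; the pointer is in the band when its x in this frame is within 5 mm of 0
- lid: round blue lid of the jar lying on the bench: flange 120 mm across and 6 mm thick over a plug 92 mm across and 6 mm deep that goes loosely into the jar's mouth (106 mm), white knob on top 24 mm across and 30 mm high, 42 mm high in all, 120 g; origin under the plug's centre
- mat: cork mat, 140 x 90 x 4 mm, home of the boat; origin under its centre
- boat: open aluminium pouring boat with the balls in it, 90 g, 56 mm wide (y), side walls 40 mm high (x from -21 to 55 mm), floor 3 mm; at its -x end the floor slopes up 28 degrees to a pouring lip: dip that end 45 to 65 degrees to pour. Origin on the underside, 69 mm behind the lip. Grip from above across the side walls (56 mm), best at x = 12 mm, 30 mm above the underside
- boat_lip (a point): middle of the boat's pouring lip (69 mm along the boat's -x from its origin, 29 mm above its underside)
- jar: white ceramic grinding jar fixed to the bench, open top, 116 mm across the rim, 70 mm high, wall 5 mm, inner floor 6 mm up; origin under its centre
- ball0: brown agate grinding ball, 20 mm diameter, 22 g; origin at its centre; starts in the boat. May be absent (None)
- ball1: brown agate grinding ball, 20 mm diameter, 22 g; origin at its centre; starts in the boat. May be absent (None)
- ball2: brown agate grinding ball, 20 mm diameter, 22 g; origin at its centre; starts in the boat. May be absent (None)
- ball3: brown agate grinding ball, 20 mm diameter, 22 g; origin at its centre; starts in the boat. May be absent (None)
- ball4: brown agate grinding ball, 20 mm diameter, 22 g; origin at its centre; starts in the boat. May be absent (None)
- ball5: brown agate grinding ball, 20 mm diameter, 22 g; origin at its centre; starts in the boat. May be absent (None)
- bottle_white: white capped plastic bottle, 56 mm across, 120 mm high, a bystander to leave alone; origin under its centre

How it is judged:
On the way, in this order (a step that is already met when the one before it is completed fails the run):
1. the gauge pointer is held inside the green band for two seconds (x of gauge_pointer in the frame of green_mark between -0.005 and 0.005 m), for 2 s.
2. the gauge handle is back home (value of joint gauge_slide below 0.006 m), for 0.2 s.
3. the boat is tipped with its lip over the jar (angle between boat's own z axis and vertical above 0.6 rad and horizontal distance between boat_lip and jar below 0.055 m and height (world z) of boat_lip above 0.06 m), for 0.2 s.
4. the lid is on the jar (horizontal distance between lid and jar below 0.012 m and angle between lid's own z axis and vertical below 0.05 rad and z of lid in the frame of jar between 0.058 and 0.07 m), for 0.2 s.
5. the gauge pointer is held inside the red band for two seconds (x of gauge_pointer in the frame of red_mark between -0.005 and 0.005 m), for 2 s.
6. the gauge handle is back home (value of joint gauge_slide below 0.006 m), for 0.2 s.
At the end, for the whole second after the job is handed in: gauge home (within 6 mm); every rack flat in a bay, within 4 mm of flush both ways, square within 0.06 rad; every ball in the jar; lid flat on the jar, centred within 12 mm; boat upright on the mat, its origin within 30 mm of the mat's centre; racks and boat at rest (all of step 4 and value of joint gauge_slide below 0.006 m and ((x of rack0 in the frame of bay0 between -0.004 and 0.004 m and y of rack0 in the frame of bay0 between -0.004 and 0.004 m and z of rack0 in the frame of bay0 between -0.004 and 0.004 m and angle between the x axis of rack0 and the x axis of platform, either way round below 0.06 rad) or (x of rack0 in the frame of bay1 between -0.004 and 0.004 m and y of rack0 in the frame of bay1 between -0.004 and 0.004 m and z of rack0 in the frame of bay1 between -0.004 and 0.004 m and angle between the x axis of rack0 and the x axis of platform, either way round below 0.06 rad) or (x of rack0 in the frame of bay2 between -0.004 and 0.004 m and y of rack0 in the frame of bay2 between -0.004 and 0.004 m and z of rack0 in the frame of bay2 between -0.004 and 0.004 m and angle between the x axis of rack0 and the x axis of platform, either way round below 0.06 rad)) and ((x of rack1 in the frame of bay0 between -0.004 and 0.004 m and y of rack1 in the frame of bay0 between -0.004 and 0.004 m and z of rack1 in the frame of bay0 between -0.004 and 0.004 m and angle between the x axis of rack1 and the x axis of platform, either way round below 0.06 rad) or (x of rack1 in the frame of bay1 between -0.004 and 0.004 m and y of rack1 in the frame of bay1 between -0.004 and 0.004 m and z of rack1 in the frame of bay1 between -0.004 and 0.004 m and angle between the x axis of rack1 and the x axis of platform, either way round below 0.06 rad) or (x of rack1 in the frame of bay2 between -0.004 and 0.004 m and y of rack1 in the frame of bay2 between -0.004 and 0.004 m and z of rack1 in the frame of bay2 between -0.004 and 0.004 m and angle between the x axis of rack1 and the x axis of platform, either way round below 0.06 rad)) and ((x of rack2 in the frame of bay0 between -0.004 and 0.004 m and y of rack2 in the frame of bay0 between -0.004 and 0.004 m and z of rack2 in the frame of bay0 between -0.004 and 0.004 m and angle between the x axis of rack2 and the x axis of platform, either way round below 0.06 rad) or (x of rack2 in the frame of bay1 between -0.004 and 0.004 m and y of rack2 in the frame of bay1 between -0.004 and 0.004 m and z of rack2 in the frame of bay1 between -0.004 and 0.004 m and angle between the x axis of rack2 and the x axis of platform, either way round below 0.06 rad) or (x of rack2 in the frame of bay2 between -0.004 and 0.004 m and y of rack2 in the frame of bay2 between -0.004 and 0.004 m and z of rack2 in the frame of bay2 between -0.004 and 0.004 m and angle between the x axis of rack2 and the x axis of platform, either way round below 0.06 rad)) and linear speed of each of rack0, rack1, rack2, boat below 0.02 m/s and horizontal distance between each of ball0, ball1, ball2, ball3, ball4, ball5 and jar below 0.054 m and z of each of ball0, ball1, ball2, ball3, ball4, ball5 in the frame of jar below 0.065 m and horizontal distance between boat and mat below 0.03 m and angle between boat's own z axis and vertical below 0.08 rad and z of boat in the frame of mat below 0.008 m); the robot touches nothing.
It fails at once if the white bottle is moved more than 3 cm (distance of bottle_white from where it was at the start of the episode above 0.03 m).
Of rack0, rack1, rack2 only 1 to 3 are there at a start; the rules pass over those that are not, and their reading is None.
Of ball0, ball1, ball2, ball3, ball4, ball5 only 4 to 6 are there at a start; the rules pass over those that are not, and their reading is None.
At some moment in a run one of rack0, rack1, rack2 may be knocked a few centimetres aside while the robot is not near it.
It also fails if it takes over 210 s, if anything falls off the work surface, if the arm or the gripper's body presses on something with over 40 N, if the wrist force passes 120 N, or if a joint passes its speed limit or range.

## Working session

There is one attempt and no reset: what is moved stays moved. The work goes in short steps, Python scripts to look and compute and a tool call to move; the robot and the scene stay as the last step left them, time stands still between calls to the robot, and variables do not carry over. Pictures are saved under pics/ and viewed, at most 14 in all, crops included, and the job is handed in when it is done.

Besides the shell and the picture viewer there is one more tool, called as name([rows], argument=value, ...), one row to a line, values as JSON. carry_out: Moves the arm, as the interface text tells. Its arguments: {"type":"object","properties":{"deltas":{"type":"array","items":{"type":"object","properties":{"x":{"type":"number","minimum":-1,"maximum":1},"y":{"type":"number","minimum":-1,"maximum":1},"z":{"type":"number","minimum":-1,"maximum":1},"ax":{"type":"number","minimum":-1,"maximum":1},"ay":{"type":"number","minimum":-1,"maximum":1},"az":{"type":"number","minimum":-1,"maximum":1}}}},"grip":{"type":"number"},"squeeze":{"type":"number"}},"required":["deltas"]}

```bash
ls; mkdir -p pics; cat > h.py <<'E'
import numpy as np, cv2, sys
from scipy.spatial.transform import Rotation as R
from bench import sense, read_camera, sign_off, tcp_to_tips
def cam(n):
    c=read_camera(n); K=np.array([[c['fx'],0,c['cx']],[0,c['fy'],c['cy']],[0,0,1.]])
    return c['pixels'],K,np.array(c['rvec'],float),np.array(c['tvec'],float)
def save(img,f,s=1.5): cv2.imwrite('pics/'+f,cv2.resize(img[:,:,::-1],None,fx=s,fy=s,interpolation=cv2.INTER_CUBIC))
def back(uv,z,K,rv,tv):
    Rm=cv2.Rodrigues(rv)[0]; C=-Rm.T@tv
    uv=np.atleast_2d(uv); d=(Rm.T@np.linalg.inv(K)@np.c_[uv,np.ones(len(uv))].T).T
    return C+d*((z-C[2])/d[:,2])[:,None]
def proj(P,K,rv,tv): return cv2.projectPoints(np.atleast_2d(np.array(P,float)),rv,tv,K,None)[0][:,0]
def T():
    s=sense(); q=s['tool_rot']; return np.array(s['position']),R.from_quat([q[1],q[2],q[3],q[0]]),s
E
python3 - <<'E'
from h import *
for n in('top','side'):
    p,K,r,t=cam(n); save(p,n+'0.png'); np.savez('pics/'+n+'0.npz',p=p,K=K,r=r,t=t)
    print(n,K[0,0],K[0,2],K[1,2],-cv2.Rodrigues(r)[0].T@t); print(cv2.Rodrigues(r)[0].round(3))
print(sense())
E
```

```text
pics
top 443.28504875168585 261.68630431991176 194.06293395569327 [0.36540338 0.05922876 1.19045449]
[[ 0.008 -1.    -0.001]
 [-0.99  -0.007 -0.139]
 [ 0.139  0.002 -0.99 ]]
side 433.9002094965316 258.2607603439554 201.2561428972033 [-0.20934443  0.795759    0.62510364]
[[-0.693 -0.72  -0.013]
 [-0.337  0.34  -0.878]
 [ 0.637 -0.604 -0.479]]
{'t': 0.1, 'qpos': array([-1.16568083e+00,  9.18009243e-02,  1.23174032e+00,  3.18875431e-05,
        1.81976859e+00, -5.66752098e-02]), 'joint_velocities': array([ 0.00097005, -0.00060274, -0.00278384, -0.00019932,  0.00033207,
       -0.0012957 ]), 'joint_efforts': array([ 2.33998639e-03, -4.60216498e+01, -4.19219649e+01, -1.16114297e-04,
        1.05657312e-02, -1.01448013e-06]), 'position': array([ 0.26737299, -0.53720486,  0.40366747]), 'tool_rot': array([-8.48271907e-04,  9.73460630e-01,  2.28852933e-01, -1.33606572e-04]), 'force': array([1.27599912, 0.59902278, 0.14363568]), 'torque': array([-0.00101072, -0.02530335,  0.00019664]), 'gripper_force': 0.0, 'opening': 0.0859296626751689}
```

View pics/top0.png

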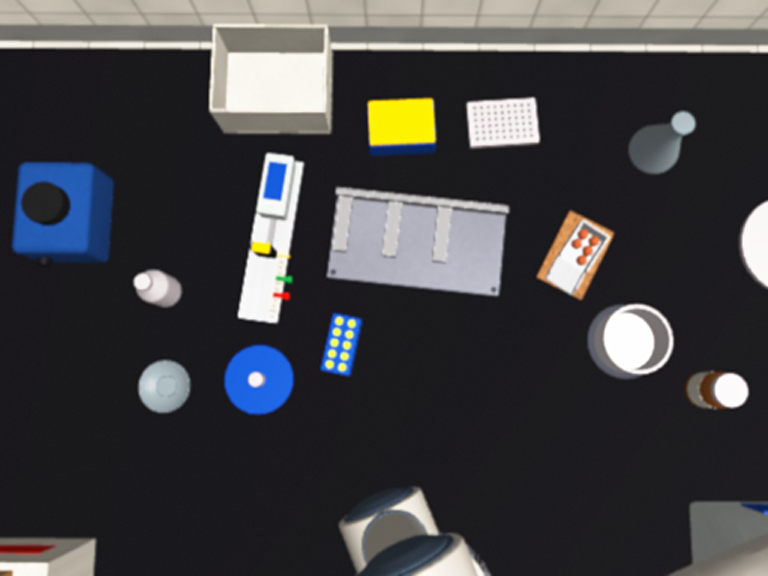

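View pics/side0.png

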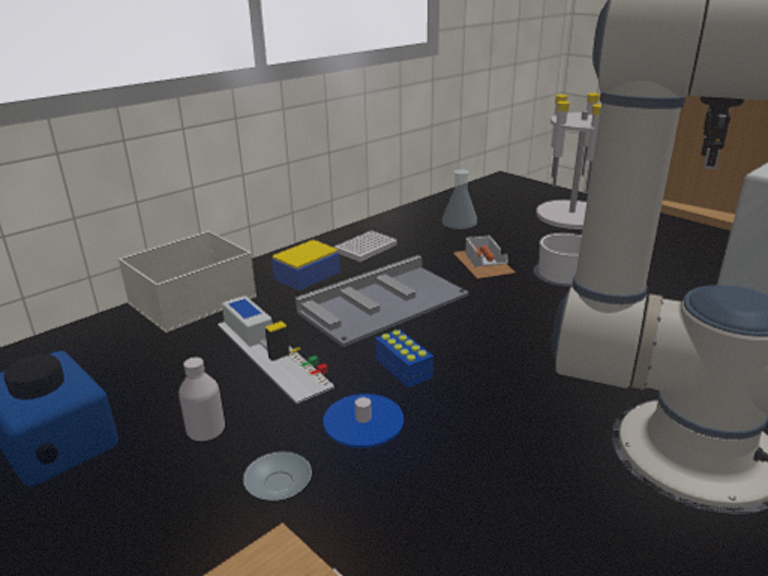

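The top view shows one rack (view px 341,345), the platform (418,240), gauge (270,240), lid (258,380), bottle (157,288), boat on its mat (577,253) and jar (630,340). The side view agrees. Next I'll crop in for precision.

```bash
python3 - <<'E'
from h import *
d=np.load('pics/top0.npz');p=d['p']
def crop(x0,y0,x1,y1,s,f):
    c=cv2.resize(p[y0:y1,x0:x1,::-1],None,fx=s,fy=s,interpolation=cv2.INTER_CUBIC)
    for x in range(-(-x0//10)*10,x1,10):
        cv2.putText(c,str(x),((x-x0)*s,9),0,.3,(255,255,0),1); cv2.line(c,((x-x0)*s,10),((x-x0)*s,14),(255,255,0),1)
    for y in range(-(-y0//10)*10,y1,10): cv2.putText(c,str(y),(0,(y-y0)*s+3),0,.3,(255,255,0),1)
    cv2.imwrite('pics/'+f,c)
crop(155,95,345,225,4,'c1.png'); crop(350,135,455,260,4,'c2.png')
K,r,t=d['K'],d['r'],d['t']
H=cv2.cvtColor(p,cv2.COLOR_RGB2HSV)
def blobs(lo,hi,win,mn=4):
    m=cv2.inRange(H,lo,hi); w=np.zeros_like(m); x0,y0,x1,y1=win; w[y0:y1,x0:x1]=m[y0:y1,x0:x1]
    n,l,s,c=cv2.connectedComponentsWithStats(w); return [(c[i].round(2),s[i,4]) for i in range(1,n) if s[i,4]>=mn],w
b,w=blobs((22,80,80),(40,255,255),(205,205,245,255)); print('caps',b)
ys,xs=np.nonzero(w); P=back(np.c_[xs,ys],.049,K,r,t); print(P.mean(0)); u=np.linalg.svd((P-P.mean(0))[:,:2])[2][0];print(np.degrees(np.arctan2(u[1],u[0])))
b,w=blobs((22,80,80),(40,255,255),(160,155,200,210)); print('handle/ptr',[(x,back(x,.073,K,r,t).round(3)) for x,_ in b],b)
b,w=blobs((100,120,60),(130,255,255),(145,225,200,280)); print('lid',[(x,a,back(x,.012,K,r,t)) for x,a in b])
ys,xs=np.nonzero(w);P=back(np.c_[xs,ys],.012,K,r,t);print(P.min(0),P.max(0))
b,w=blobs((0,0,170),(180,60,255),(160,245,182,262));print('knob',[(x,a,back(x,.042,K,r,t)) for x,a in b])
print('green',blobs((50,100,60),(80,255,255),(160,155,200,220))[0],'red',blobs((0,150,100),(8,255,255),(160,155,200,220))[0])
E
```

```text
caps [(array([225.6, 213.6]), np.int32(15)), (array([234. , 215.5]), np.int32(16)), (array([224.24, 220.76]), np.int32(17)), (array([232.5, 222.5]), np.int32(16)), (array([222.5, 228. ]), np.int32(16)), (array([230.87, 229.53]), np.int32(15)), (array([221. , 235.5]), np.int32(16)), (array([229.31, 237.12]), np.int32(16)), (array([219.5, 242.5]), np.int32(16)), (array([227.6, 244.4]), np.int32(15))]
[0.43512296 0.15057817 0.049     ]
168.45544886325447
handle/ptr [(array([173.71, 164.87]), array([[0.597, 0.288, 0.073]])), (array([186.5, 170. ]), array([[0.584, 0.255, 0.073]])), (array([192.17, 170.83]), array([[0.582, 0.24 , 0.073]]))] [(array([173.71, 164.87]), np.int32(98)), (array([186.5, 170. ]), np.int32(6)), (array([192.17, 170.83]), np.int32(6))]
lid [(array([172.23, 252.7 ]), np.int32(1696), array([[0.37352298, 0.29589541, 0.012     ]]))]
[0.31294375 0.23547567 0.012     ] [0.43597934 0.35766652 0.012     ]
knob [(array([170.32, 252.53]), np.int32(79), array([[0.37371202, 0.29479333, 0.042     ]]))]
green [(array([190.35, 185.58]), np.int32(43))] red [(array([188.38, 196.84]), np.int32(37))]
```

View pics/c1.png

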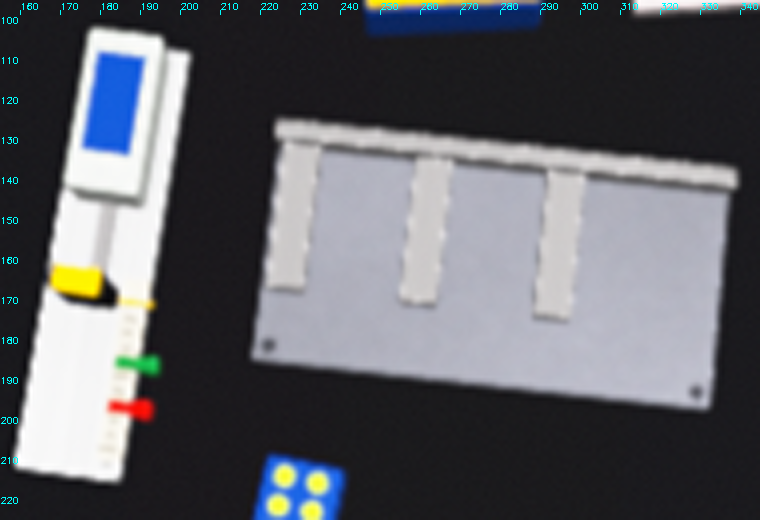

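View pics/c2.png

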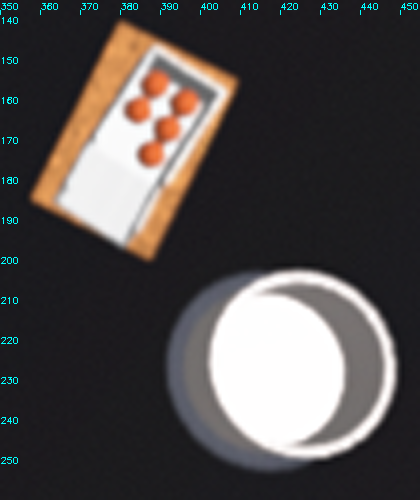

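```bash
python3 - <<'E'
from h import *
d=np.load('pics/top0.npz');K,r,t=d['K'],d['r'],d['t']
d2=np.load('pics/side0.npz');K2,r2,t2=d2['K'],d2['r'],d2['t']
c1=lambda x,y:(155+x/4,95+y/4); c2=lambda x,y:(350+x/4,135+y/4)
b=lambda uv,z:back(uv,z,K,r,t)[0]
ang=lambda v:np.degrees(np.arctan2(v[1],v[0]))
A,B=b(c1(252,360),.01),b(c1(710,409),.01);print('plat -x edge',A,B,np.linalg.norm(A-B),ang(A-B)-90)
u=(A-B)/np.linalg.norm(A-B); px=np.array([u[1],-u[0],0])
rt=b(c1(730,188),.01);print('right edge top',rt,(rt-B)@px)
F0,F1=b(c1(283,142),.035),b(c1(730,188),.035);print('stop front top?',(F0-B)@px,(F1-B)@px)
for n,q in(('rib0',[(267,287),(305,291)]),('rib1',[(400,300),(436,305)]),('rib2',[(534,315),(572,320)])):
    print(n,[(((b(c1(*a),.025)-A)@-u).round(4),((b(c1(*a),.025)-A)@px).round(4)) for a in q])
g1,g2,g3=b(c1(121,482),.006),b(c1(190,52),.006),b(c1(14,467),.006);print('gauge dir',ang(g2-g1),'width',np.linalg.norm(g1-g3),g1,g3)
gx=(g2-g1)/np.linalg.norm(g2-g1);gy=np.array([-gx[1],gx[0],0]);c=(g1+g3)/2
h=b((173.71,164.87),.073);print('handle',h,'lateral',(h-c)@gy,'along',(h-c)@gx)
for n,uv in(('ptr',(192.17,170.83)),('green',(190.35,185.58)),('red',(188.38,196.84))):
  for z in(.006,.02):
    q=b(uv,z);print(n,z,((q-c)@gx).round(4),((q-c)@gy).round(4))
M=[b(c2(*a),.004) for a in[(117,20),(240,78),(154,260),(31,200)]];mc=np.mean(M,0);print('mat',mc,[np.linalg.norm(M[i]-M[i-1]).round(4) for i in range(4)],ang(M[1]-M[2]))
lip=(b(c2(60,193),.033)+b(c2(127,243),.033))/2; bk=(b(c2(155,42),.044)+b(c2(228,92),.044))/2
print('lip',lip,'back',bk,np.linalg.norm((bk-lip)[:2]),ang(bk-lip))
jar=b(c2(303,364.5),.07);print('jar',jar)
# side-view checks
for n,P in(('handle',[*h[:2],.073]),('jar',jar),('rack',[.4351,.1506,.049]),('knob',[.3737,.2948,.042]),('lip',lip),('platB',B),('platA',A)): print(n,(proj(P,K2,r2,t2)*1.5).round(0))
E
```

```text
plat -x edge [0.55545714 0.17929921 0.01      ] [ 0.52442952 -0.12899795  0.01      ] 0.30985456637288006 -5.747005265278872
right edge top [ 0.67695192 -0.14490801  0.01      ] 0.1533489502337277
stop front top? 0.1457060898631459 0.14635113563147134
rib0 [(np.float64(0.0057), np.float64(0.048)), (np.float64(0.0314), np.float64(0.048))]
rib1 [(np.float64(0.0953), np.float64(0.0487)), (np.float64(0.1196), np.float64(0.048))]
rib2 [(np.float64(0.1854), np.float64(0.0482)), (np.float64(0.2109), np.float64(0.0476))]
gauge dir -7.307966769208384 width 0.07274485319969419 [0.47265869 0.26572851 0.006     ] [0.48221194 0.33784334 0.006     ]
handle [0.59685171 0.28783403 0.073     ] lateral 0.0013515056133834246 along 0.1202210590831119
ptr 0.006 0.1227 -0.0357
ptr 0.02 0.1203 -0.0383
green 0.006 0.0819 -0.0372
green 0.02 0.08 -0.0397
red 0.006 0.0508 -0.0367
red 0.02 0.0493 -0.0393
mat [ 0.60200865 -0.27108032  0.004     ] [np.float64(0.1402), np.float64(0.0921), np.float64(0.1408), np.float64(0.0914)] -26.52472293341137
lip [ 0.54281705 -0.23349542  0.033     ] back [ 0.64269038 -0.29832806  0.044     ] 0.11907121017117756 -32.98956663472288
jar [ 0.44450924 -0.35388383  0.07      ]
handle [[276. 326.]]
jar [[568. 243.]]
rack [[403. 344.]]
knob [[363. 401.]]
lip [[494. 263.]]
platB [[469. 291.]]
platA [[343. 343.]]
```

```bash
cat >> h.py <<'E'
def Rdown(yaw,tilt=0):
    "tool pointing down, tool x at world yaw (deg), then tilt deg about tool y"
    return R.from_euler('z',yaw,degrees=True)*R.from_euler('x',180,degrees=True)*R.from_euler('y',tilt,degrees=True)
def plan(*wps):
    "wps: (grasp point xyz, yaw, tilt) -> delta units from present pose"
    p,r,s=T()
    for g,yaw,tilt in wps:
        Rt=Rdown(yaw,tilt); tcp=np.array(g)-Rt.apply([0,0,.155])
        d=r.inv().apply(tcp-p)/.6; a=(r.inv()*Rt).as_rotvec(degrees=True)/120
        print('d',d.round(4),'a',a.round(4),'| mm',round(np.linalg.norm(tcp-p)*1e3),'deg',round(np.linalg.norm(a)*120))
def st():
    p,r,s=T(); print('t',round(s['t'],2),'grasp',(p+r.apply([0,0,.155])).round(4),'yaw',r.as_matrix()[:,0].round(3),'F',np.round(s['force'],1),'op',round(s['opening'],4),'gf',round(s['gripper_force'],1),'q',s['qpos'].round(2))
E
python3 -c "
from h import *
st(); plan(([.597,.288,.2],82.7,0),([.597,.288,.05],82.7,0))"
```

```text
t 0.1 grasp [ 0.2673 -0.537   0.2487] yaw [0.895 0.446 0.   ] F [1.3 0.6 0.1] op 0.0859 gf 0.0 q [-1.17  0.09  1.23  0.    1.82 -0.06]
d [ 1.1046 -0.9864  0.0829] a [-0.0007 -0.0005 -0.4687] | mm 890 deg 56
d [ 1.1046 -0.9859  0.3329] a [-0.0007 -0.0005 -0.4687] | mm 911 deg 56
```

carry_out([
  {"x":0.99,"y":-0.88,"z":0.05,"az":-0.4},
  {"x":0.99,"y":-0.88,"z":0.05,"az":-0.4},
  {"x":0.99,"y":-0.88,"z":0.05,"az":-0.4},
  {"x":0.99,"y":-0.88,"z":0.05,"az":-0.4},
  {"x":0.99,"y":-0.88,"z":0.05,"az":-0.4},
  {"x":0.99,"y":-0.88,"z":0.05,"az":-0.4},
  {"x":0.99,"y":-0.88,"z":0.05,"az":-0.4},
  {"x":0.99,"y":-0.88,"z":0.05,"az":-0.4},
  {"x":0.99,"y":-0.88,"z":0.05,"az":-0.4},
  {"x":0.99,"y":-0.88,"z":0.05,"az":-0.4},
], grip=0.6)

```text
invalid input at $.deltas[0]: expected keys x, y, z, ax, ay, az
```

carry_out([
  {},
  {},
  {},
  {},
  {},
  {},
  {},
  {},
])

```text
invalid input at $.deltas[0]: expected keys x, y, z, ax, ay, az
```

```bash
python3 -c "
from h import *
st(); plan(([.597,.288,.15],82.7,0),([.597,.288,.05],82.7,0))"
```

```text
t 0.1 grasp [ 0.2673 -0.537   0.2487] yaw [0.895 0.446 0.   ] F [1.3 0.6 0.1] op 0.0859 gf 0.0 q [-1.17  0.09  1.23  0.    1.82 -0.06]
d [ 1.1046 -0.9862  0.1663] a [-0.0007 -0.0005 -0.4687] | mm 894 deg 56
d [ 1.1046 -0.9859  0.3329] a [-0.0007 -0.0005 -0.4687] | mm 911 deg 56
```

carry_out([
  {"x":0.99,"y":-0.88,"z":0.05,"ax":0,"ay":0,"az":-0.4},
  {"x":0.99,"y":-0.88,"z":0.05,"ax":0,"ay":0,"az":-0.4},
  {"x":0.99,"y":-0.88,"z":0.05,"ax":0,"ay":0,"az":-0.4},
  {"x":0.99,"y":-0.88,"z":0.05,"ax":0,"ay":0,"az":-0.4},
  {"x":0.99,"y":-0.88,"z":0.05,"ax":0,"ay":0,"az":-0.4},
  {"x":0.99,"y":-0.88,"z":0.05,"ax":0,"ay":0,"az":-0.4},
  {"x":0.99,"y":-0.88,"z":0.05,"ax":0,"ay":0,"az":-0.4},
  {"x":0.99,"y":-0.88,"z":0.05,"ax":0,"ay":0,"az":-0.4},
  {"x":0.99,"y":-0.88,"z":0.05,"ax":0,"ay":0,"az":-0.4},
  {"x":0.99,"y":-0.88,"z":0.05,"ax":0,"ay":0,"az":-0.4},
], grip=0.6)

```text
t: 1.35
position: [0.5006, 0.0444, 0.3807]
tool_rot: [0.0, 0.796, 0.605, -0.0]
force: [0.6, -0.2, 0.6]
opening: 0.0509
gripper_force: 0.0
```

```bash
python3 -c "
from h import *
st(); plan(([.597,.288,.15],82.7,0),([.597,.288,.05],82.7,0))"
```

```text
t 1.35 grasp [0.5006 0.0443 0.2257] yaw [ 0.268  0.963 -0.   ] F [ 0.6 -0.2  0.6] op 0.0509 gf 0.0 q [ 0.02 -0.18  1.53 -0.    1.78  0.29]
d [0.4342 0.046  0.1261] a [-0.      0.0001 -0.0686] | mm 273 deg 8
d [0.4343 0.046  0.2928] a [-0.      0.0001 -0.0686] | mm 315 deg 8
```

carry_out([
  {"x":0.434,"y":0.046,"z":0.126,"ax":0,"ay":0,"az":-0.0686},
  {"x":0.434,"y":0.046,"z":0.126,"ax":0,"ay":0,"az":-0.0686},
  {"x":0.434,"y":0.046,"z":0.126,"ax":0,"ay":0,"az":-0.0686},
  {"x":0.434,"y":0.046,"z":0.126,"ax":0,"ay":0,"az":-0.0686},
  {"x":0.434,"y":0.046,"z":0.126,"ax":0,"ay":0,"az":-0.0686},
  {"x":0.434,"y":0.046,"z":0.126,"ax":0,"ay":0,"az":-0.0686},
  {"x":0.434,"y":0.046,"z":0.126,"ax":0,"ay":0,"az":-0.0686},
])

```text
t: 2.22
position: [0.5967, 0.285, 0.3057]
tool_rot: [0.0, 0.751, 0.66, -0.0]
force: [-0.8, -0.3, 0.3]
opening: 0.0512
gripper_force: 0.0
```

```bash
python3 -c "
from h import *
st(); plan(([.597,.288,.05],82.7,0))"
```

```text
t 2.23 grasp [0.5967 0.2849 0.1507] yaw [ 0.128  0.992 -0.001] F [-0.8 -0.3  0.3] op 0.0512 gf 0.0 q [ 0.39  0.26  1.22 -0.    1.66  0.52]
d [ 5.100e-03 -1.000e-04  1.678e-01] a [-0.      0.0003 -0.0003] | mm 101 deg 0
```

carry_out([
  {"x":0.002,"y":0,"z":0.08,"ax":0,"ay":0,"az":0},
  {"x":0.002,"y":0,"z":0.167,"ax":0,"ay":0,"az":0},
  {"x":0.002,"y":0,"z":0.167,"ax":0,"ay":0,"az":0},
  {"x":0.002,"y":0,"z":0.167,"ax":0,"ay":0,"az":0},
  {"x":0.002,"y":0,"z":0.167,"ax":0,"ay":0,"az":0},
])

```text
t: 2.85
position: [0.5978, 0.2869, 0.2095]
tool_rot: [0.001, 0.751, 0.66, 0.003]
force: [0.6, 0.3, 0.6]
opening: 0.0513
gripper_force: 0.0
```

carry_out([
  {"x":0,"y":0,"z":0,"ax":0,"ay":0,"az":0},
  {"x":0,"y":0,"z":0,"ax":0,"ay":0,"az":0},
  {"x":0,"y":0,"z":0,"ax":0,"ay":0,"az":0},
  {"x":0,"y":0,"z":0,"ax":0,"ay":0,"az":0},
  {"x":0,"y":0,"z":0,"ax":0,"ay":0,"az":0},
  {"x":0,"y":0,"z":0,"ax":0,"ay":0,"az":0},
], grip=0, squeeze=30)

```text
t: 3.6
position: [0.5972, 0.287, 0.2066]
tool_rot: [0.0, 0.751, 0.661, 0.001]
force: [0.5, -0.9, 5.3]
opening: 0.0161
gripper_force: 31.2
```

```bash
python3 -c "
from h import *
st()
p,K,r,t=cam('top');H=cv2.cvtColor(p,cv2.COLOR_RGB2HSV);save(p[130:220,150:240],'g1.png',5)"
```

```text
t 3.6 grasp [0.5975 0.2872 0.0516] yaw [0.127 0.992 0.001] F [ 0.5 -0.9  5.3] op 0.0161 gf 31.2 q [ 0.4   0.3   1.34 -0.    1.49  0.52]
```

carry_out([
  {"x":0,"y":-0.02,"z":0,"ax":0,"ay":0,"az":0},
  {"x":0,"y":-0.045,"z":0,"ax":0,"ay":0,"az":0},
  {"x":0,"y":-0.0675,"z":0,"ax":0,"ay":0,"az":0},
  {"x":0,"y":-0.0675,"z":0,"ax":0,"ay":0,"az":0},
  {"x":0,"y":-0.0675,"z":0,"ax":0,"ay":0,"az":0},
  {"x":0,"y":-0.0675,"z":0,"ax":0,"ay":0,"az":0},
  {"x":0,"y":-0.0675,"z":0,"ax":0,"ay":0,"az":0},
])

```text
t: 4.53
position: [0.557, 0.2923, 0.2065]
tool_rot: [0.001, 0.751, 0.661, 0.002]
force: [4.2, 0.6, 5.6]
opening: 0.0154
gripper_force: 31.3
```

```bash
python3 -c "
from h import *
st()
a=cam('top')[0][130:220,150:250];b=cam('side')[0][190:280,150:250]
save(np.hstack([a,b]),'g2.png',4)"
```

```text
t 4.53 grasp [0.5575 0.2925 0.0516] yaw [0.127 0.992 0.001] F [4.2 0.6 5.6] op 0.0154 gf 31.3 q [ 0.43  0.22  1.44 -0.    1.48  0.56]
```

View pics/g2.png

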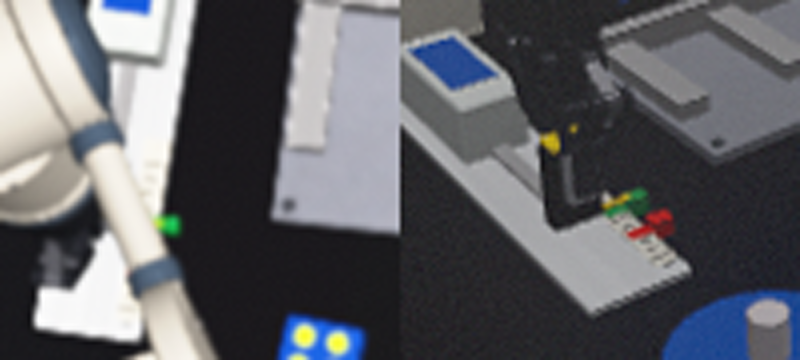

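Side crop: the yellow pointer, at about (620,204), lies on or beside the green band near (622,207). I'll quantify the offset from the side camera.

```bash
python3 - <<'E'
from h import *
d2=np.load('pics/side0.npz');K,r,t=d2['K'],d2['r'],d2['t']
dt=np.load('pics/top0.npz')
gx=np.array([np.cos(np.radians(-7.3)),np.sin(np.radians(-7.3)),0]);gy=np.array([-gx[1],gx[0],0]);c=np.array([.4774,.3018,0])
now,Kn,rn,tn=cam('side')
def blobs(p,lo,hi,win):
    H=cv2.cvtColor(p,cv2.COLOR_RGB2HSV);m=cv2.inRange(H,lo,hi);w=0*m;x0,y0,x1,y1=win;w[y0:y1,x0:x1]=m[y0:y1,x0:x1]
    n,l,s,q=cv2.connectedComponentsWithStats(w);return [(q[i].round(2),s[i].tolist()) for i in range(1,n) if s[i,4]>2]
Y=((20,90,70),(38,255,255));G=((45,80,40),(85,255,255));Rd=((0,130,60),(8,255,255))
for nm,p in(('init',d2['p']),('now',now)):
    for n,cr in(('Y',Y),('G',G),('R',Rd)):
        for q,s in blobs(p,*cr,(175,205,225,265)):
            print(nm,n,q,s,[(((P:=back(q,z,K,r,t)[0])-c)@gx).round(4).item() for z in(.006,.02)],[((back(q,z,K,r,t)[0]-c)@gy).round(4).item() for z in(.006,.02)])
# triangulate clips
Pt=lambda K,r,t:K@np.c_[cv2.Rodrigues(r)[0],t]
E
```

```text
init Y [183.73 217.17] [177, 214, 14, 8, 64] [0.2262, 0.2043] [-0.0475, -0.0373]
init Y [196.44 232.56] [193, 231, 7, 4, 16] [0.1342, 0.1144] [-0.0362, -0.0263]
init G [207.3  240.39] [201, 237, 11, 7, 46] [0.0845, 0.0658] [-0.0399, -0.0299]
init R [212.36 245.54] [207, 242, 11, 8, 28] [0.0566, 0.0385] [-0.0381, -0.0281]
now Y [193.  221.5] [192, 221, 3, 2, 4] [0.1895, 0.1684] [-0.0567, -0.0463]
now Y [187.26 224.91] [185, 223, 5, 6, 23] [0.1833, 0.1624] [-0.0355, -0.0256]
now Y [203.33 239.87] [200, 238, 7, 5, 15] [0.0929, 0.0739] [-0.0331, -0.0232]
now G [207.83 240.55] [201, 237, 12, 7, 42] [0.0831, 0.0644] [-0.0406, -0.0306]
now R [212.14 245.91] [207, 243, 11, 7, 22] [0.0555, 0.0374] [-0.0368, -0.0269]
```

Pointer is about 1 mm from the band's middle, so I'll hold 3 s and then return home.

carry_out([
  {"x":0,"y":0.001,"z":0,"ax":0,"ay":0,"az":0},
  {"x":0,"y":0.001,"z":0,"ax":0,"ay":0,"az":0},
  {"x":0,"y":0.001,"z":0,"ax":0,"ay":0,"az":0},
  {"x":0,"y":0.001,"z":0,"ax":0,"ay":0,"az":0},
  {"x":0,"y":0.001,"z":0,"ax":0,"ay":0,"az":0},
  {"x":0,"y":0.001,"z":0,"ax":0,"ay":0,"az":0},
  {"x":0,"y":0.001,"z":0,"ax":0,"ay":0,"az":0},
  {"x":0,"y":0.001,"z":0,"ax":0,"ay":0,"az":0},
  {"x":0,"y":0.001,"z":0,"ax":0,"ay":0,"az":0},
  {"x":0,"y":0.001,"z":0,"ax":0,"ay":0,"az":0},
])

```text
t: 5.92
position: [0.5576, 0.2922, 0.2065]
tool_rot: [0.001, 0.751, 0.661, 0.001]
force: [3.6, 0.2, 5.0]
opening: 0.0158
gripper_force: 31.3
```

carry_out([
  {"x":0,"y":0,"z":0,"ax":0,"ay":0,"az":0},
  {"x":0,"y":0,"z":0,"ax":0,"ay":0,"az":0},
  {"x":0,"y":0,"z":0,"ax":0,"ay":0,"az":0},
  {"x":0,"y":0,"z":0,"ax":0,"ay":0,"az":0},
  {"x":0,"y":0,"z":0,"ax":0,"ay":0,"az":0},
  {"x":0,"y":0,"z":0,"ax":0,"ay":0,"az":0},
  {"x":0,"y":0,"z":0,"ax":0,"ay":0,"az":0},
  {"x":0,"y":0,"z":0,"ax":0,"ay":0,"az":0},
  {"x":0,"y":0,"z":0,"ax":0,"ay":0,"az":0},
  {"x":0,"y":0,"z":0,"ax":0,"ay":0,"az":0},
])

```text
t: 7.18
position: [0.5576, 0.2922, 0.2066]
tool_rot: [0.001, 0.751, 0.661, 0.001]
force: [4.7, -0.6, 5.9]
opening: 0.0155
gripper_force: 31.3
```

carry_out([
  {"x":0,"y":0,"z":0,"ax":0,"ay":0,"az":0},
  {"x":0,"y":0,"z":0,"ax":0,"ay":0,"az":0},
  {"x":0,"y":0,"z":0,"ax":0,"ay":0,"az":0},
  {"x":0,"y":0,"z":0,"ax":0,"ay":0,"az":0},
  {"x":0,"y":0,"z":0,"ax":0,"ay":0,"az":0},
  {"x":0,"y":0.02,"z":0,"ax":0,"ay":0,"az":0},
  {"x":0,"y":0.045,"z":0,"ax":0,"ay":0,"az":0},
  {"x":0,"y":0.066,"z":0,"ax":0,"ay":0,"az":0},
  {"x":0,"y":0.066,"z":0,"ax":0,"ay":0,"az":0},
  {"x":0,"y":0.066,"z":0,"ax":0,"ay":0,"az":0},
])

```text
t: 8.43
position: [0.5967, 0.2871, 0.2066]
tool_rot: [0.0, 0.751, 0.661, 0.001]
force: [1.6, 0.1, 6.6]
opening: 0.0156
gripper_force: 31.5
```

carry_out([
  {"x":0,"y":0,"z":0,"ax":0,"ay":0,"az":0},
  {"x":0,"y":0,"z":0,"ax":0,"ay":0,"az":0},
  {"x":0,"y":0,"z":0,"ax":0,"ay":0,"az":0},
  {"x":0,"y":0,"z":0,"ax":0,"ay":0,"az":0},
], grip=0.5)

```text
t: 8.93
position: [0.5964, 0.287, 0.2048]
tool_rot: [-0.0, 0.751, 0.661, -0.0]
force: [0.2, -0.1, 0.6]
opening: 0.0427
gripper_force: 0.0
```

carry_out([
  {"x":0,"y":0,"z":-0.1,"ax":0,"ay":0,"az":0},
  {"x":0,"y":0,"z":-0.2,"ax":0,"ay":0,"az":0},
  {"x":0,"y":0,"z":-0.28,"ax":0,"ay":0,"az":0},
  {"x":0,"y":0,"z":-0.28,"ax":0,"ay":0,"az":0},
  {"x":0,"y":0,"z":-0.28,"ax":0,"ay":0,"az":0},
  {"x":0,"y":0,"z":-0.28,"ax":0,"ay":0,"az":0},
], grip=0.9)

```text
t: 9.68
position: [0.5965, 0.287, 0.3706]
tool_rot: [-0.001, 0.751, 0.661, -0.002]
force: [0.5, 0.2, -0.5]
opening: 0.0766
gripper_force: 0.0
```

```bash
python3 -c "
from h import *
st(); plan(([.611,-.2775,.2],147,0),([.611,-.2775,.034],147,0))"
```

```text
t 9.68 grasp [0.5959 0.2867 0.2156] yaw [ 0.127  0.992 -0.002] F [ 0.5  0.2 -0.5] op 0.0766 gf 0.0 q [0.4  0.26 1.1  0.   1.78 0.52]
d [-0.93    0.1437  0.0274] a [-2.100e-03 -1.000e-04 -5.359e-01] | mm 565 deg 64
d [-0.9294  0.1447  0.304 ] a [-2.100e-03 -1.000e-04 -5.359e-01] | mm 593 deg 64
```

carry_out([
  {"x":-0.93,"y":0.144,"z":0.027,"ax":0,"ay":0,"az":-0.536},
  {"x":-0.93,"y":0.144,"z":0.027,"ax":0,"ay":0,"az":-0.536},
  {"x":-0.93,"y":0.144,"z":0.027,"ax":0,"ay":0,"az":-0.536},
  {"x":-0.93,"y":0.144,"z":0.027,"ax":0,"ay":0,"az":-0.536},
  {"x":-0.93,"y":0.144,"z":0.027,"ax":0,"ay":0,"az":-0.536},
  {"x":-0.93,"y":0.144,"z":0.027,"ax":0,"ay":0,"az":-0.536},
  {"x":-0.93,"y":0.144,"z":0.027,"ax":0,"ay":0,"az":-0.536},
  {"x":-0.93,"y":0.144,"z":0.027,"ax":0,"ay":0,"az":-0.536},
  {"x":-0.93,"y":0.144,"z":0.027,"ax":0,"ay":0,"az":-0.536},
  {"x":-0.93,"y":0.144,"z":0.027,"ax":0,"ay":0,"az":-0.536},
])

```text
t: 10.92
position: [0.6105, -0.2813, 0.354]
tool_rot: [-0.002, 0.286, 0.958, -0.0]
force: [0.3, 0.2, 1.1]
opening: 0.0765
gripper_force: 0.0
```

carry_out([
  {"x":0,"y":0,"z":0,"ax":0,"ay":0,"az":0},
  {"x":0,"y":0,"z":0,"ax":0,"ay":0,"az":0},
])

```text
t: 11.18
position: [0.6116, -0.2759, 0.3567]
tool_rot: [-0.0, 0.283, 0.959, 0.0]
force: [-0.3, 0.6, 0.7]
opening: 0.0772
gripper_force: 0.0
```

```bash
python3 -c "
from h import *
st(); plan(([.611,-.2775,.1],147,0),([.611,-.2775,.034],147,0))
a=cam('side')[0][60:260,230:400]; save(a,'b0.png',3)"
```

```text
t 11.18 grasp [ 0.6115 -0.2757  0.2017] yaw [-0.84   0.543  0.001] F [-0.3  0.6  0.7] op 0.0772 gf 0.0 q [-0.47  0.28  1.1   0.    1.76 -1.47]
d [-0.0008 -0.0029  0.1694] a [ 0.0003 -0.0005  0.0008] | mm 102 deg 0
d [-0.0009 -0.0029  0.2794] a [ 0.0003 -0.0005  0.0008] | mm 168 deg 0
```

View pics/b0.png

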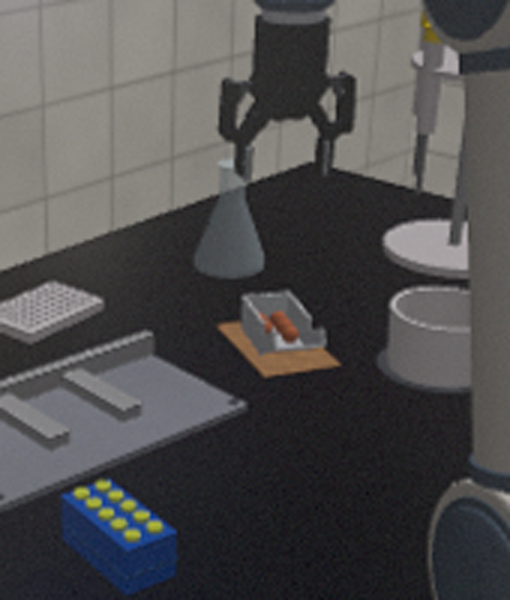

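The gripper stands above the boat (crop 285,325), whose balls are still in it. Descend and grip.

carry_out([
  {"x":-0.001,"y":-0.002,"z":0.09,"ax":0,"ay":0,"az":0},
  {"x":-0.001,"y":-0.002,"z":0.17,"ax":0,"ay":0,"az":0},
  {"x":-0.001,"y":-0.002,"z":0.23,"ax":0,"ay":0,"az":0},
  {"x":-0.001,"y":-0.002,"z":0.282,"ax":0,"ay":0,"az":0},
  {"x":-0.001,"y":-0.002,"z":0.282,"ax":0,"ay":0,"az":0},
  {"x":-0.001,"y":-0.002,"z":0.282,"ax":0,"ay":0,"az":0},
])

```text
t: 11.98
position: [0.6118, -0.278, 0.1899]
tool_rot: [0.001, 0.283, 0.959, -0.0]
force: [0.8, -0.3, 0.2]
opening: 0.0767
gripper_force: 0.0
```

carry_out([
  {"x":0,"y":0,"z":0,"ax":0,"ay":0,"az":0},
  {"x":0,"y":0,"z":0,"ax":0,"ay":0,"az":0},
  {"x":0,"y":0,"z":0,"ax":0,"ay":0,"az":0},
  {"x":0,"y":0,"z":0,"ax":0,"ay":0,"az":0},
  {"x":0,"y":0,"z":0,"ax":0,"ay":0,"az":0},
], grip=0, squeeze=40)

```text
t: 12.6
position: [0.6118, -0.2789, 0.1908]
tool_rot: [0.002, 0.284, 0.959, -0.0]
force: [1.2, 1.5, 7.7]
opening: 0.0554
gripper_force: 44.4
```

```bash
python3 -c "
from h import *
st()"
```

```text
t 12.6 grasp [ 0.6124 -0.2792  0.0358] yaw [-0.839  0.544 -0.004] F [1.2 1.5 7.7] op 0.0554 gf 44.4 q [-0.48  0.34  1.33  0.    1.47 -1.47]
```

```bash
cat >> h.py <<'E'
ld=np.array([np.cos(np.radians(147)),np.sin(np.radians(147)),0])
def pour(L,z,th):
    a=np.radians(th); return (np.array([L[0],L[1],z])-ld*.082*np.cos(a)+np.array([0,0,.082*np.sin(a)+.001]),147,-th)
L=(.4546,-.3604)
E
python3 -c "
from h import *
plan(([.6124,-.279,.15],147,0),pour(L,.15,0),pour(L,.11,0))"
```

```text
d [-0.0017  0.0006 -0.1904] a [0.0004 0.002  0.0001] | mm 114 deg 0
d [ 0.0084 -0.2564 -0.1923] a [0.0004 0.002  0.0001] | mm 192 deg 0
d [ 0.0087 -0.2565 -0.1257] a [0.0004 0.002  0.0001] | mm 171 deg 0
```

carry_out([
  {"x":0,"y":0,"z":-0.04,"ax":0,"ay":0.002,"az":0},
  {"x":0,"y":0,"z":-0.08,"ax":0,"ay":0.002,"az":0},
  {"x":0,"y":0,"z":-0.13,"ax":0,"ay":0.002,"az":0},
  {"x":0,"y":-0.03,"z":-0.18,"ax":0,"ay":0.002,"az":0},
  {"x":0.002,"y":-0.09,"z":-0.19,"ax":0,"ay":0.002,"az":0},
  {"x":0.004,"y":-0.15,"z":-0.19,"ax":0,"ay":0.002,"az":0},
  {"x":0.006,"y":-0.21,"z":-0.19,"ax":0,"ay":0.002,"az":0},
  {"x":0.008,"y":-0.256,"z":-0.17,"ax":0,"ay":0.002,"az":0},
  {"x":0.008,"y":-0.256,"z":-0.14,"ax":0,"ay":0.002,"az":0},
  {"x":0.008,"y":-0.256,"z":-0.126,"ax":0,"ay":0.002,"az":0},
])

```text
t: 13.85
position: [0.5234, -0.4045, 0.2613]
tool_rot: [-0.003, 0.284, 0.959, 0.002]
force: [-0.8, -0.1, -1.7]
opening: 0.0553
gripper_force: 43.5
```

carry_out([
  {"x":0,"y":0,"z":0,"ax":0,"ay":0,"az":0},
  {"x":0,"y":0,"z":0,"ax":0,"ay":0,"az":0},
  {"x":0,"y":0,"z":0,"ax":0,"ay":0,"az":0},
])

```text
t: 14.22
position: [0.524, -0.4047, 0.2645]
tool_rot: [-0.001, 0.284, 0.959, 0.0]
force: [0.6, -0.3, -1.0]
opening: 0.0552
gripper_force: 43.5
```

```bash
python3 -c "
from h import *
st(); plan(pour(L,.11,0),pour(L,.105,10),pour(L,.1,20),pour(L,.095,30),pour(L,.09,40),pour(L,.09,50),pour(L,.09,58))
a=cam('top')[0][120:270,330:480];b=cam('side')[0][60:210,280:430]; save(np.hstack([a,b]),'b1.png',2.6)"
```

```text
t 14.22 grasp [ 0.5236 -0.4044  0.1095] yaw [-0.839  0.544  0.003] F [ 0.6 -0.3 -1. ] op 0.0552 gf 43.5 q [-0.71  0.27  1.27 -0.    1.6  -1.7 ]
d [ 0.0005 -0.0011 -0.0026] a [-0.0001 -0.0013  0.0005] | mm 2 deg 0
d [ 0.0474 -0.0011 -0.0139] a [-0.     -0.0847  0.0005] | mm 30 deg 10
d [ 0.0971 -0.001  -0.0168] a [ 0.     -0.168   0.0005] | mm 59 deg 20
d [ 0.148  -0.001  -0.0109] a [ 0.     -0.2513  0.0005] | mm 89 deg 30
d [ 0.1985 -0.0009  0.0039] a [ 1.000e-04 -3.347e-01  5.000e-04] | mm 119 deg 40
d [ 0.2471 -0.0009  0.019 ] a [ 1.00e-04 -4.18e-01  5.00e-04] | mm 149 deg 50
d [ 0.2837 -0.0008  0.0371] a [ 2.000e-04 -4.847e-01  5.000e-04] | mm 172 deg 58
```

View pics/b1.png

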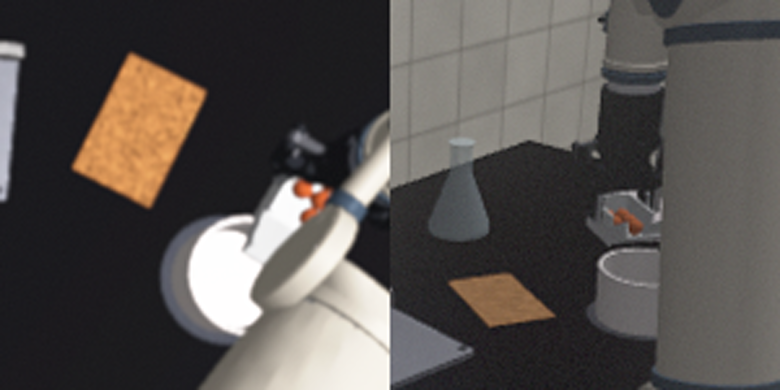

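The top crop shows the lip at about (255,255), over the jar mouth whose centre is (249,276), with the balls still in the boat. Now tip about the lip.

carry_out([
  {"x":0.024,"y":-0.001,"z":-0.007,"ax":0,"ay":-0.042,"az":0},
  {"x":0.047,"y":-0.001,"z":-0.014,"ax":0,"ay":-0.085,"az":0},
  {"x":0.072,"y":-0.001,"z":-0.016,"ax":0,"ay":-0.126,"az":0},
  {"x":0.097,"y":-0.001,"z":-0.017,"ax":0,"ay":-0.168,"az":0},
  {"x":0.122,"y":-0.001,"z":-0.014,"ax":0,"ay":-0.21,"az":0},
  {"x":0.148,"y":-0.001,"z":-0.011,"ax":0,"ay":-0.251,"az":0},
  {"x":0.173,"y":-0.001,"z":-0.004,"ax":0,"ay":-0.293,"az":0},
  {"x":0.1985,"y":-0.001,"z":0.004,"ax":0,"ay":-0.335,"az":0},
  {"x":0.223,"y":-0.001,"z":0.011,"ax":0,"ay":-0.376,"az":0},
  {"x":0.247,"y":-0.001,"z":0.019,"ax":0,"ay":-0.418,"az":0},
])

```text
t: 15.58
position: [0.3983, -0.3244, 0.2532]
tool_rot: [0.406, 0.257, 0.869, -0.12]
force: [0.2, 0.6, -0.4]
opening: 0.0554
gripper_force: 43.6
```

carry_out([
  {"x":0,"y":0,"z":0,"ax":0,"ay":0,"az":0},
  {"x":0,"y":0,"z":0,"ax":0,"ay":0,"az":0},
  {"x":0,"y":0,"z":0,"ax":0,"ay":0,"az":0},
  {"x":0,"y":0,"z":0,"ax":0,"ay":0,"az":0},
])

```text
t: 16.08
position: [0.3992, -0.325, 0.2532]
tool_rot: [0.405, 0.257, 0.869, -0.12]
force: [0.3, -0.7, -1.4]
opening: 0.0549
gripper_force: 43.7
```

```bash
python3 -c "
from h import *
st(); plan(pour(L,.09,50),pour(L,.09,60))
a=cam('top')[0][120:270,330:480];b=cam('side')[0][60:210,280:430]; save(np.hstack([a,b]),'b2.png',2.6)"
```

```text
t 16.07 grasp [ 0.4987 -0.3896  0.1533] yaw [-0.54   0.35  -0.765] F [ 0.3 -0.7 -1.4] op 0.0549 gf 43.7 q [-0.81 -0.46  2.09  0.28  0.67 -1.95]
d [-0.      0.0008 -0.0007] a [ 0.0001 -0.0008  0.0002] | mm 1 deg 0
d [ 0.047   0.0009 -0.0205] a [ 0.0002 -0.0841  0.0002] | mm 31 deg 10
```

View pics/b2.png

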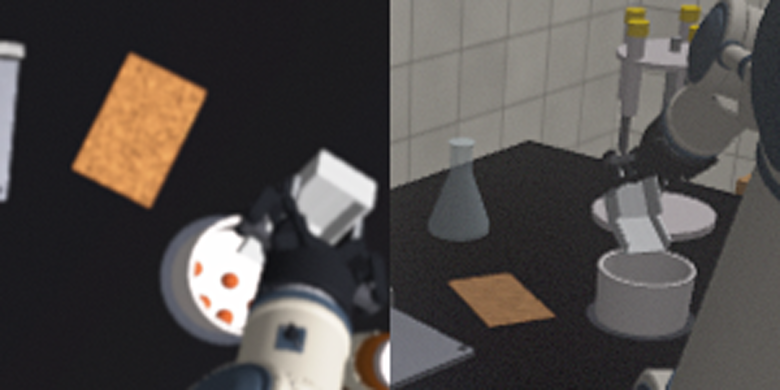

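Four balls are visible in the jar, at crop (197,268), (230,280), (205,301) and (224,316). I'll tip a bit further for the fifth, then return the boat.

carry_out([
  {"x":0.024,"y":0.001,"z":-0.01,"ax":0,"ay":-0.042,"az":0},
  {"x":0.047,"y":0.001,"z":-0.02,"ax":0,"ay":-0.084,"az":0},
  {"x":0.047,"y":0.001,"z":-0.02,"ax":0,"ay":-0.084,"az":0},
  {"x":0.047,"y":0.001,"z":-0.02,"ax":0,"ay":-0.084,"az":0},
  {"x":0.047,"y":0.001,"z":-0.02,"ax":0,"ay":-0.084,"az":0},
  {"x":0.047,"y":0.001,"z":-0.02,"ax":0,"ay":-0.084,"az":0},
  {"x":0.047,"y":0.001,"z":-0.02,"ax":0,"ay":-0.084,"az":0},
  {"x":0.047,"y":0.001,"z":-0.02,"ax":0,"ay":-0.084,"az":0},
])

```text
t: 17.18
position: [0.3763, -0.3094, 0.2389]
tool_rot: [0.479, 0.246, 0.83, -0.142]
force: [-0.1, -0.3, -0.7]
opening: 0.0553
gripper_force: 43.7
```

```bash
python3 -c "
from h import *
st(); plan(pour(L,.1,40),pour(L,.11,20),pour(L,.15,0),([.6124,-.279,.12],147,0))"
```

```text
t 17.18 grasp [ 0.4889 -0.3825  0.1614] yaw [-0.42   0.272 -0.866] F [-0.1 -0.3 -0.7] op 0.0553 gf 43.7 q [-0.83 -0.59  2.24  0.48  0.5  -2.13]
d [-0.0956 -0.0001  0.0538] a [1.000e-04 1.666e-01 1.000e-04] | mm 66 deg 20
d [-0.1641 -0.0002  0.1314] a [1.000e-04 3.332e-01 1.000e-04] | mm 126 deg 40
d [-2.431e-01 -2.000e-04  1.973e-01] a [1.000e-04 4.999e-01 1.000e-04] | mm 188 deg 60
d [-0.2034  0.2568  0.2318] a [1.000e-04 4.999e-01 1.000e-04] | mm 241 deg 60
```

carry_out([
  {"x":-0.048,"y":0,"z":0.027,"ax":0,"ay":0.083,"az":0},
  {"x":-0.0956,"y":0,"z":0.0538,"ax":0,"ay":0.167,"az":0},
  {"x":-0.13,"y":0,"z":0.093,"ax":0,"ay":0.25,"az":0},
  {"x":-0.164,"y":0,"z":0.131,"ax":0,"ay":0.333,"az":0},
  {"x":-0.203,"y":0,"z":0.165,"ax":0,"ay":0.416,"az":0},
  {"x":-0.243,"y":0,"z":0.197,"ax":0,"ay":0.5,"az":0},
  {"x":-0.233,"y":0.064,"z":0.206,"ax":0,"ay":0.5,"az":0},
  {"x":-0.223,"y":0.128,"z":0.215,"ax":0,"ay":0.5,"az":0},
  {"x":-0.213,"y":0.192,"z":0.224,"ax":0,"ay":0.5,"az":0},
  {"x":-0.2034,"y":0.2568,"z":0.2318,"ax":0,"ay":0.5,"az":0},
])

```text
t: 18.42
position: [0.6132, -0.2781, 0.2744]
tool_rot: [0.0, 0.284, 0.959, 0.0]
force: [0.8, -0.2, -1.0]
opening: 0.0548
gripper_force: 43.7
```

carry_out([
  {"x":0,"y":0,"z":0,"ax":0,"ay":0,"az":0},
  {"x":0,"y":0,"z":0,"ax":0,"ay":0,"az":0},
  {"x":0,"y":0,"z":0,"ax":0,"ay":0,"az":0},
])

```text
t: 18.8
position: [0.6119, -0.2801, 0.2755]
tool_rot: [0.0, 0.285, 0.959, -0.0]
force: [1.2, 0.1, -1.3]
opening: 0.0551
gripper_force: 43.6
```

```bash
python3 -c "
from h import *
st(); plan(([.6124,-.2792,.06],147,0),([.6124,-.2792,.036],147,0))
a=cam('top')[0][120:270,330:480];b=cam('side')[0][60:210,280:430]; save(np.hstack([a,b]),'b3.png',2.6)"
```

```text
t 18.8 grasp [ 0.6119 -0.2802  0.1205] yaw [-0.838  0.546 -0.001] F [ 1.2  0.1 -1.3] op 0.0551 gf 43.6 q [-0.48  0.3   1.23 -0.    1.62 -1.47]
d [1.000e-04 1.700e-03 1.008e-01] a [-0.0001  0.0004 -0.0006] | mm 60 deg 0
d [1.000e-04 1.700e-03 1.408e-01] a [-0.0001  0.0004 -0.0006] | mm 84 deg 0
```

View pics/b3.png

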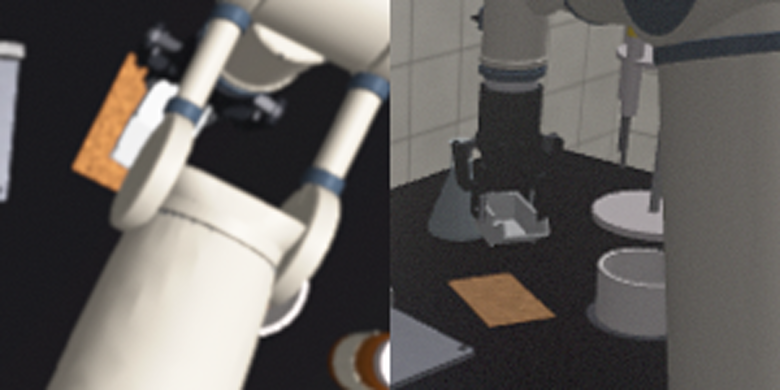

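The side crop shows the boat empty at (510,220). Set it down, release, and go up.

carry_out([
  {"x":0,"y":0.0015,"z":0.05,"ax":0,"ay":0,"az":0},
  {"x":0,"y":0.0015,"z":0.09,"ax":0,"ay":0,"az":0},
  {"x":0,"y":0.0015,"z":0.12,"ax":0,"ay":0,"az":0},
  {"x":0,"y":0.0015,"z":0.135,"ax":0,"ay":0,"az":0},
  {"x":0,"y":0.0015,"z":0.141,"ax":0,"ay":0,"az":0},
  {"x":0,"y":0.0015,"z":0.142,"ax":0,"ay":0,"az":0},
  {"x":0,"y":0.0015,"z":0.142,"ax":0,"ay":0,"az":0},
])

```text
t: 19.77
position: [0.6131, -0.2784, 0.1908]
tool_rot: [0.001, 0.284, 0.959, -0.0]
force: [0.8, -0.9, 0.3]
opening: 0.0554
gripper_force: 43.6
```

carry_out([
  {"x":0,"y":0,"z":0,"ax":0,"ay":0,"az":0},
  {"x":0,"y":0,"z":0,"ax":0,"ay":0,"az":0},
  {"x":0,"y":0,"z":0,"ax":0,"ay":0,"az":0},
  {"x":0,"y":0,"z":0,"ax":0,"ay":0,"az":0},
], grip=0.95)

```text
t: 20.27
position: [0.6128, -0.2782, 0.1899]
tool_rot: [0.0, 0.284, 0.959, -0.0]
force: [-0.3, 0.5, 0.7]
opening: 0.0812
gripper_force: 0.0
```

carry_out([
  {"x":0,"y":0,"z":-0.05,"ax":0,"ay":0,"az":0},
  {"x":0,"y":0,"z":-0.12,"ax":0,"ay":0,"az":0},
  {"x":0,"y":0,"z":-0.2,"ax":0,"ay":0,"az":0},
  {"x":0,"y":0,"z":-0.28,"ax":0,"ay":0,"az":0},
  {"x":0,"y":0,"z":-0.28,"ax":0,"ay":0,"az":0},
  {"x":0,"y":0,"z":-0.28,"ax":0,"ay":0,"az":0},
])

```text
t: 21.02
position: [0.6128, -0.2782, 0.3572]
tool_rot: [-0.0, 0.284, 0.959, 0.0]
force: [0.1, -0.1, -0.1]
opening: 0.0816
gripper_force: 0.0
```

```bash
python3 -c "
from h import *
st(); plan(([.3737,.2952,.15],90,0),([.3737,.2952,.15],60,0))"
```

```text
t 21.02 grasp [ 0.6127 -0.2782  0.2022] yaw [-0.839  0.545  0.001] F [ 0.1 -0.1 -0.1] op 0.0816 gf 0.0 q [-0.48  0.29  1.09 -0.    1.76 -1.47]
d [0.8545 0.5847 0.0874] a [-1.000e-04 -2.000e-04  4.751e-01] | mm 623 deg 57
d [0.8545 0.5847 0.0874] a [-2.000e-04 -2.000e-04  7.251e-01] | mm 623 deg 87
```

carry_out([
  {"x":0.85,"y":0.585,"z":0.08,"ax":0,"ay":0,"az":0.475},
  {"x":0.85,"y":0.585,"z":0.08,"ax":0,"ay":0,"az":0.475},
  {"x":0.85,"y":0.585,"z":0.08,"ax":0,"ay":0,"az":0.475},
  {"x":0.85,"y":0.585,"z":0.08,"ax":0,"ay":0,"az":0.475},
  {"x":0.85,"y":0.585,"z":0.08,"ax":0,"ay":0,"az":0.475},
  {"x":0.85,"y":0.585,"z":0.08,"ax":0,"ay":0,"az":0.475},
  {"x":0.85,"y":0.585,"z":0.08,"ax":0,"ay":0,"az":0.475},
  {"x":0.85,"y":0.585,"z":0.08,"ax":0,"ay":0,"az":0.475},
  {"x":0.85,"y":0.585,"z":0.08,"ax":0,"ay":0,"az":0.475},
  {"x":0.85,"y":0.585,"z":0.08,"ax":0,"ay":0,"az":0.475},
], grip=0.6)

```text
t: 22.28
position: [0.3755, 0.2933, 0.3076]
tool_rot: [-0.0, 0.707, 0.707, -0.002]
force: [0.3, 0.1, 0.5]
opening: 0.0514
gripper_force: 0.0
```

carry_out([
  {"x":0,"y":0,"z":0,"ax":0,"ay":0,"az":0},
  {"x":0,"y":0,"z":0,"ax":0,"ay":0,"az":0},
  {"x":0,"y":0,"z":0,"ax":0,"ay":0,"az":0},
])

```text
t: 22.65
position: [0.3776, 0.2907, 0.3094]
tool_rot: [0.0, 0.708, 0.706, -0.001]
force: [0.4, -0.3, 0.8]
opening: 0.0512
gripper_force: 0.0
```

```bash
python3 -c "
from h import *
st(); plan(([.3737,.295,.034],90,0))
p,K,r,t=cam('top')
print(cv2.connectedComponentsWithStats(cv2.inRange(cv2.cvtColor(p,cv2.COLOR_RGB2HSV)[195:255,395:455],(4,120,80),(20,255,255)))[2:])
save(np.hstack([p[125:265,345:465],p[125:265,200:320]]),'b4.png',3)"
```

```text
t 22.65 grasp [0.3775 0.2905 0.1544] yaw [ 0.002  1.    -0.001] F [ 0.4 -0.3  0.8] op 0.0512 gf 0.0 q [ 0.58 -0.24  1.72 -0.    1.67  0.59]
d [ 0.0074 -0.0064  0.2007] a [-0.0003  0.0004 -0.0009] | mm 121 deg 0
(array([[   0,    0,   60,   60, 3518],
       [  11,   22,    2,    4,    6],
       [  24,   25,    5,    5,   22],
       [  34,   37,    7,    6,   30],
       [  13,   39,    3,    4,    7],
       [  19,   44,    5,    5,   17]], dtype=int32), array([[29.56281978, 29.33627061],
       [11.66666667, 23.83333333],
       [25.90909091, 26.90909091],
       [36.6       , 39.73333333],
       [14.        , 40.71428571],
       [21.29411765, 46.05882353]]))
```

View pics/b4.png

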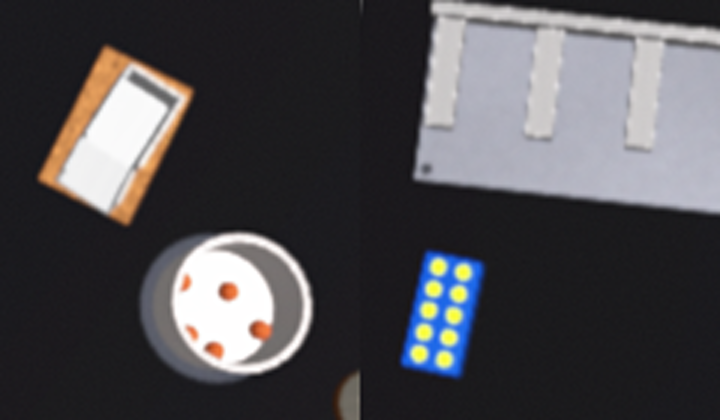

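All five balls are in the jar and the empty boat sits on its mat at (120,145). Now the lid.

carry_out([
  {"x":0.007,"y":-0.006,"z":0.1,"ax":0,"ay":0,"az":0},
  {"x":0.007,"y":-0.006,"z":0.16,"ax":0,"ay":0,"az":0},
  {"x":0.007,"y":-0.006,"z":0.2,"ax":0,"ay":0,"az":0},
  {"x":0.007,"y":-0.006,"z":0.2,"ax":0,"ay":0,"az":0},
  {"x":0.007,"y":-0.006,"z":0.2,"ax":0,"ay":0,"az":0},
])

```text
t: 23.32
position: [0.3742, 0.2957, 0.1914]
tool_rot: [0.0, 0.708, 0.707, 0.001]
force: [0.4, -0.5, -0.1]
opening: 0.0512
gripper_force: 0.0
```

carry_out([
  {"x":0,"y":0,"z":0,"ax":0,"ay":0,"az":0},
  {"x":0,"y":0,"z":0,"ax":0,"ay":0,"az":0},
  {"x":0,"y":0,"z":0,"ax":0,"ay":0,"az":0},
  {"x":0,"y":0,"z":0,"ax":0,"ay":0,"az":0},
  {"x":0,"y":0,"z":0,"ax":0,"ay":0,"az":0},
], grip=0, squeeze=40)

```text
t: 23.95
position: [0.3739, 0.2963, 0.1917]
tool_rot: [0.0, 0.707, 0.707, 0.001]
force: [-0.5, -0.4, 6.3]
opening: 0.0227
gripper_force: 39.6
```

carry_out([
  {"x":0,"y":0,"z":-0.05,"ax":0,"ay":0,"az":0},
  {"x":0,"y":0,"z":-0.12,"ax":0,"ay":0,"az":0},
  {"x":0,"y":0,"z":-0.22,"ax":0,"ay":0,"az":0},
  {"x":0,"y":0,"z":-0.3,"ax":0,"ay":0,"az":0},
  {"x":0,"y":0,"z":-0.3,"ax":0,"ay":0,"az":0},
  {"x":0,"y":0,"z":-0.3,"ax":0,"ay":0,"az":0},
])

```text
t: 24.7
position: [0.3733, 0.2961, 0.369]
tool_rot: [-0.0, 0.707, 0.707, -0.001]
force: [-0.4, -0.2, -1.7]
opening: 0.0225
gripper_force: 39.7
```

```bash
python3 -c "
from h import *
st(); plan(([.4445,-.3539,.2],90,0))
p,K,r,t=cam('side')
P,Rt,s=T()
H=cv2.cvtColor(p,cv2.COLOR_RGB2HSV)
save(p[100:300,150:350],'l1.png',2.5)"
```

```text
t 24.7 grasp [0.3731 0.2959 0.214 ] yaw [-0.     1.    -0.001] F [-0.4 -0.2 -1.7] op 0.0225 gf 39.7 q [ 0.6  -0.25  1.61  0.    1.78  0.6 ]
d [-1.0833  0.1184  0.0239] a [-0.0005  0.0003  0.0002] | mm 654 deg 0
```

View pics/l1.png

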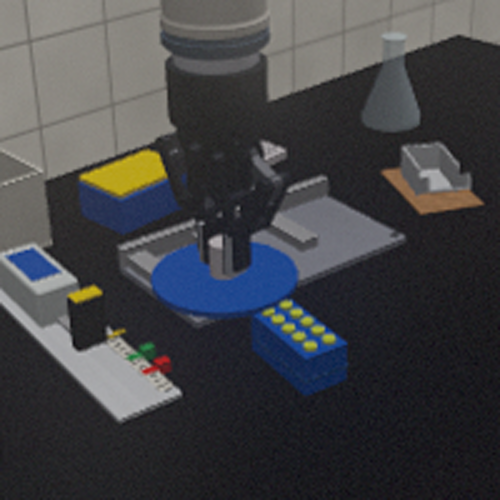

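The lid is held level and centred. Carry it to the jar.

carry_out([
  {"x":-0.09,"y":0.01,"z":0.02,"ax":0,"ay":0,"az":0},
  {"x":-0.18,"y":0.02,"z":0.02,"ax":0,"ay":0,"az":0},
  {"x":-0.27,"y":0.03,"z":0.02,"ax":0,"ay":0,"az":0},
  {"x":-0.36,"y":0.04,"z":0.02,"ax":0,"ay":0,"az":0},
  {"x":-0.45,"y":0.05,"z":0.02,"ax":0,"ay":0,"az":0},
  {"x":-0.54,"y":0.06,"z":0.02,"ax":0,"ay":0,"az":0},
  {"x":-0.63,"y":0.07,"z":0.02,"ax":0,"ay":0,"az":0},
  {"x":-0.72,"y":0.08,"z":0.02,"ax":0,"ay":0,"az":0},
  {"x":-0.81,"y":0.09,"z":0.02,"ax":0,"ay":0,"az":0},
  {"x":-0.9,"y":0.1,"z":0.02,"ax":0,"ay":0,"az":0},
])

```text
t: 26.0
position: [0.4331, -0.2457, 0.3556]
tool_rot: [-0.002, 0.707, 0.707, -0.0]
force: [1.4, 0.1, -0.7]
opening: 0.0226
gripper_force: 39.6
```

carry_out([
  {"x":-0.07,"y":0.007,"z":0,"ax":0,"ay":0,"az":0},
  {"x":-0.13,"y":0.013,"z":0,"ax":0,"ay":0,"az":0},
  {"x":-0.183,"y":0.018,"z":0,"ax":0,"ay":0,"az":0},
  {"x":-0.183,"y":0.018,"z":0,"ax":0,"ay":0,"az":0},
  {"x":-0.183,"y":0.018,"z":0,"ax":0,"ay":0,"az":0},
  {"x":-0.183,"y":0.018,"z":0,"ax":0,"ay":0,"az":0},
  {"x":-0.183,"y":0.018,"z":0,"ax":0,"ay":0,"az":0},
])

```text
t: 26.88
position: [0.4444, -0.3529, 0.3582]
tool_rot: [0.0, 0.707, 0.708, 0.0]
force: [0.1, 0.3, -1.5]
opening: 0.0228
gripper_force: 39.6
```

```bash
python3 -c "
from h import *
st(); plan(([.4445,-.3539,.12],90,0),([.4445,-.3539,.1],90,0))
d=np.load('pics/side0.npz');p=d['p'];H=cv2.cvtColor(p,cv2.COLOR_RGB2HSV)
print(proj([[.4445,-.3539,.07],[.4445+.041,-.3539+.041,.07],[.4445-.041,-.3539-.041,.07]],d['K'],d['r'],d['t'])*1.5)"
```

```text
t 26.88 grasp [ 0.4445 -0.3529  0.2032] yaw [-0.001  1.    -0.   ] F [ 0.1  0.3 -1.5] op 0.0228 gf 39.6 q [-0.73 -0.    1.41  0.    1.73 -0.73]
d [-1.600e-03  1.000e-04  1.387e-01] a [0.0001 0.0001 0.0006] | mm 83 deg 0
d [-1.60e-03  1.00e-04  1.72e-01] a [0.0001 0.0001 0.0006] | mm 103 deg 0
[[567.97807448 243.28355643]
 [540.43068065 243.39487737]
 [595.57877707 243.17202006]]
```

carry_out([
  {"x":-0.001,"y":0,"z":0.06,"ax":0,"ay":0,"az":0},
  {"x":-0.001,"y":0,"z":0.11,"ax":0,"ay":0,"az":0},
  {"x":-0.001,"y":0,"z":0.14,"ax":0,"ay":0,"az":0},
  {"x":-0.001,"y":0,"z":0.155,"ax":0,"ay":0,"az":0},
  {"x":-0.001,"y":0,"z":0.165,"ax":0,"ay":0,"az":0},
  {"x":-0.001,"y":0,"z":0.17,"ax":0,"ay":0,"az":0},
  {"x":-0.001,"y":0,"z":0.172,"ax":0,"ay":0,"az":0},
  {"x":-0.001,"y":0,"z":0.172,"ax":0,"ay":0,"az":0},
])

```text
t: 27.88
position: [0.4444, -0.3545, 0.2559]
tool_rot: [0.001, 0.707, 0.707, 0.0]
force: [-0.5, 1.0, 2.8]
opening: 0.0223
gripper_force: 40.0
```

```bash
python3 -c "
from h import *
st()"
```

```text
t 27.88 grasp [ 0.4446 -0.3546  0.1009] yaw [-0.     1.    -0.001] F [-0.5  1.   2.8] op 0.0223 gf 40.0 q [-0.73  0.03  1.56 -0.    1.55 -0.73]
```

Seated at the expected height with light contact. Release and go back to the gauge.

carry_out([
  {"x":0,"y":0,"z":0,"ax":0,"ay":0,"az":0},
  {"x":0,"y":0,"z":0,"ax":0,"ay":0,"az":0},
  {"x":0,"y":0,"z":0,"ax":0,"ay":0,"az":0},
  {"x":0,"y":0,"z":0,"ax":0,"ay":0,"az":0},
], grip=0.6)

```text
t: 28.38
position: [0.4443, -0.3543, 0.2547]
tool_rot: [-0.0, 0.707, 0.707, 0.0]
force: [-0.2, 0.7, -0.2]
opening: 0.0513
gripper_force: 0.0
```

carry_out([
  {"x":0,"y":0,"z":-0.05,"ax":0,"ay":0,"az":0},
  {"x":0,"y":0,"z":-0.12,"ax":0,"ay":0,"az":0},
  {"x":0,"y":0,"z":-0.17,"ax":0,"ay":0,"az":0},
  {"x":0.09,"y":0.02,"z":-0.17,"ax":0,"ay":0,"az":0},
  {"x":0.18,"y":0.04,"z":-0.17,"ax":0,"ay":0,"az":0},
  {"x":0.27,"y":0.06,"z":-0.17,"ax":0,"ay":0,"az":0},
  {"x":0.36,"y":0.08,"z":-0.17,"ax":0,"ay":0,"az":0},
  {"x":0.45,"y":0.11,"z":-0.17,"ax":0,"ay":0,"az":0},
  {"x":0.54,"y":0.14,"z":-0.17,"ax":0,"ay":0,"az":0},
  {"x":0.54,"y":0.14,"z":-0.17,"ax":0,"ay":0,"az":0},
])

```text
t: 29.62
position: [0.5288, -0.0269, 0.3566]
tool_rot: [-0.0, 0.705, 0.709, 0.0]
force: [-1.0, -0.4, 0.2]
opening: 0.0512
gripper_force: 0.0
```

```bash
python3 -c "
from h import *
st(); plan(([.5973,.287,.16],82.7,0),([.5973,.287,.05],82.7,0))
p,K,r,t=cam('top');H=cv2.cvtColor(p,cv2.COLOR_RGB2HSV)
m=cv2.inRange(H,(100,120,60),(130,255,255));m[:, :380]=0;m[190:270,455:]=0;n,l,s,c=cv2.connectedComponentsWithStats(m[190:270]);print([(c[i]+[0,190],s[i,4],back(c[i]+[0,190],.076,K,r,t)) for i in range(1,n) if s[i,4]>300])"
```

```text
t 29.62 grasp [ 0.5288 -0.0268  0.2016] yaw [-0.006  1.     0.001] F [-1.  -0.4  0.2] op 0.0512 gf 0.0 q [-0.12 -0.1   1.51  0.    1.74 -0.12]
d [0.5224 0.1173 0.0699] a [-0.0001 -0.0005  0.0637] | mm 324 deg 8
d [0.5223 0.1173 0.2532] a [-0.0001 -0.0005  0.0637] | mm 355 deg 8
[(array([426.9518539 , 225.56225789]), np.int32(1807), array([[ 0.44552265, -0.35475342,  0.076     ]]))]
```

carry_out([
  {"x":0.522,"y":0.117,"z":0.07,"ax":0,"ay":0,"az":0.0637},
  {"x":0.522,"y":0.117,"z":0.07,"ax":0,"ay":0,"az":0.0637},
  {"x":0.522,"y":0.117,"z":0.07,"ax":0,"ay":0,"az":0.0637},
  {"x":0.522,"y":0.117,"z":0.07,"ax":0,"ay":0,"az":0.0637},
  {"x":0.522,"y":0.117,"z":0.07,"ax":0,"ay":0,"az":0.0637},
  {"x":0.522,"y":0.117,"z":0.07,"ax":0,"ay":0,"az":0.0637},
  {"x":0.522,"y":0.117,"z":0.07,"ax":0,"ay":0,"az":0.0637},
  {"x":0.522,"y":0.117,"z":0.07,"ax":0,"ay":0,"az":0.0637},
  {"x":0.522,"y":0.117,"z":0.07,"ax":0,"ay":0,"az":0.0637},
])

```text
t: 30.8
position: [0.5986, 0.2811, 0.3158]
tool_rot: [0.0, 0.753, 0.658, 0.001]
force: [-0.4, 0.2, 0.4]
opening: 0.0513
gripper_force: 0.0
```

```bash
python3 -c "
from h import *
st(); plan(([.5973,.287,.05],82.7,0))"
```

```text
t 30.8 grasp [0.5988 0.2811 0.1608] yaw [0.135 0.991 0.   ] F [-0.4  0.2  0.4] op 0.0513 gf 0.0 q [ 0.39  0.26  1.2  -0.    1.68  0.52]
d [ 0.0093 -0.0038  0.1846] a [ 0.0006 -0.0002 -0.0038] | mm 111 deg 0
```

carry_out([
  {"x":0.008,"y":-0.004,"z":0.08,"ax":0,"ay":0,"az":-0.004},
  {"x":0.008,"y":-0.004,"z":0.15,"ax":0,"ay":0,"az":-0.004},
  {"x":0.008,"y":-0.004,"z":0.184,"ax":0,"ay":0,"az":-0.004},
  {"x":0.008,"y":-0.004,"z":0.184,"ax":0,"ay":0,"az":-0.004},
  {"x":0.008,"y":-0.004,"z":0.184,"ax":0,"ay":0,"az":-0.004},
])

```text
t: 31.42
position: [0.5973, 0.288, 0.207]
tool_rot: [0.001, 0.75, 0.661, 0.002]
force: [1.0, 0.5, 0.7]
opening: 0.0516
gripper_force: 0.0
```

carry_out([
  {"x":0,"y":0,"z":0,"ax":0,"ay":0,"az":0},
  {"x":0,"y":0,"z":0,"ax":0,"ay":0,"az":0},
  {"x":0,"y":0,"z":0,"ax":0,"ay":0,"az":0},
  {"x":0,"y":0,"z":0,"ax":0,"ay":0,"az":0},
  {"x":0,"y":0,"z":0,"ax":0,"ay":0,"az":0},
  {"x":0,"y":0,"z":0,"ax":0,"ay":0,"az":0},
], grip=0, squeeze=35)

```text
t: 32.17
position: [0.5972, 0.2881, 0.2061]
tool_rot: [0.001, 0.75, 0.661, 0.001]
force: [1.4, -0.3, 5.4]
opening: 0.0157
gripper_force: 35.2
```

carry_out([
  {"x":0,"y":-0.03,"z":0,"ax":0,"ay":0,"az":0},
  {"x":0,"y":-0.06,"z":0,"ax":0,"ay":0,"az":0},
  {"x":0,"y":-0.09,"z":0,"ax":0,"ay":0,"az":0},
  {"x":0,"y":-0.118,"z":0,"ax":0,"ay":0,"az":0},
  {"x":0,"y":-0.118,"z":0,"ax":0,"ay":0,"az":0},
  {"x":0,"y":-0.118,"z":0,"ax":0,"ay":0,"az":0},
  {"x":0,"y":-0.118,"z":0,"ax":0,"ay":0,"az":0},
  {"x":0,"y":-0.118,"z":0,"ax":0,"ay":0,"az":0},
])

```text
t: 33.17
position: [0.5277, 0.2971, 0.206]
tool_rot: [0.001, 0.75, 0.661, 0.003]
force: [6.0, 2.4, 4.2]
opening: 0.0155
gripper_force: 35.3
```

```bash
python3 - <<'E'
from h import *
st()
gx=np.array([np.cos(np.radians(-7.3)),np.sin(np.radians(-7.3)),0]);c=np.array([.4774,.3018,0])
p,K,r,t=cam('side');H=cv2.cvtColor(p,cv2.COLOR_RGB2HSV)
for n,lo,hi in(('Y',(20,90,70),(38,255,255)),('R',(0,130,60),(8,255,255))):
    m=cv2.inRange(H,lo,hi);w=0*m;w[225:265,195:230]=m[225:265,195:230]
    k,l,s,q=cv2.connectedComponentsWithStats(w)
    print(n,[(q[i].round(1),s[i,4],((back(q[i],.0153 if n=='Y' else .011,K,r,t)[0]-c)@gx).round(4)) for i in range(1,k)])
E
```

```text
t 33.17 grasp [0.5284 0.2974 0.051 ] yaw [0.125 0.992 0.003] F [6.  2.4 4.2] op 0.0155 gf 35.3 q [ 0.46  0.16  1.52 -0.    1.47  0.58]
Y [(array([199., 227.]), np.int32(7), np.float64(0.1408)), (array([195., 231.]), np.int32(3), np.float64(0.13)), (array([209. , 245.1]), np.int32(10), np.float64(0.0513)), (array([213., 244.]), np.int32(1), np.float64(0.0494))]
R [(array([215.5, 245.4]), np.int32(23), np.float64(0.0458)), (array([208.8, 247.9]), np.int32(8), np.float64(0.0469)), (array([211., 246.]), np.int32(1), np.float64(0.0505))]
```

carry_out([
  {"x":0,"y":-0.002,"z":0,"ax":0,"ay":0,"az":0},
  {"x":0,"y":-0.002,"z":0,"ax":0,"ay":0,"az":0},
  {"x":0,"y":-0.002,"z":0,"ax":0,"ay":0,"az":0},
  {"x":0,"y":-0.002,"z":0,"ax":0,"ay":0,"az":0},
  {"x":0,"y":-0.002,"z":0,"ax":0,"ay":0,"az":0},
  {"x":0,"y":-0.002,"z":0,"ax":0,"ay":0,"az":0},
  {"x":0,"y":-0.002,"z":0,"ax":0,"ay":0,"az":0},
  {"x":0,"y":-0.002,"z":0,"ax":0,"ay":0,"az":0},
  {"x":0,"y":-0.002,"z":0,"ax":0,"ay":0,"az":0},
  {"x":0,"y":-0.002,"z":0,"ax":0,"ay":0,"az":0},
])

```text
t: 34.48
position: [0.5265, 0.2972, 0.2061]
tool_rot: [0.001, 0.75, 0.661, 0.003]
force: [5.5, 2.3, 5.1]
opening: 0.0162
gripper_force: 35.3
```

carry_out([
  {"x":0,"y":0,"z":0,"ax":0,"ay":0,"az":0},
  {"x":0,"y":0,"z":0,"ax":0,"ay":0,"az":0},
  {"x":0,"y":0,"z":0,"ax":0,"ay":0,"az":0},
  {"x":0,"y":0,"z":0,"ax":0,"ay":0,"az":0},
  {"x":0,"y":0,"z":0,"ax":0,"ay":0,"az":0},
  {"x":0,"y":0,"z":0,"ax":0,"ay":0,"az":0},
  {"x":0,"y":0,"z":0,"ax":0,"ay":0,"az":0},
  {"x":0,"y":0,"z":0,"ax":0,"ay":0,"az":0},
  {"x":0,"y":0,"z":0,"ax":0,"ay":0,"az":0},
  {"x":0,"y":0,"z":0,"ax":0,"ay":0,"az":0},
])

```text
t: 35.72
position: [0.5265, 0.2972, 0.2061]
tool_rot: [0.001, 0.75, 0.661, 0.003]
force: [6.4, 2.0, 4.3]
opening: 0.0156
gripper_force: 35.3
```

carry_out([
  {"x":0,"y":0,"z":0,"ax":0,"ay":0,"az":0},
  {"x":0,"y":0,"z":0,"ax":0,"ay":0,"az":0},
  {"x":0,"y":0,"z":0,"ax":0,"ay":0,"az":0},
  {"x":0,"y":0,"z":0,"ax":0,"ay":0,"az":0},
  {"x":0,"y":0.03,"z":0,"ax":0,"ay":0,"az":0},
  {"x":0,"y":0.06,"z":0,"ax":0,"ay":0,"az":0},
  {"x":0,"y":0.09,"z":0,"ax":0,"ay":0,"az":0},
  {"x":0,"y":0.118,"z":0,"ax":0,"ay":0,"az":0},
  {"x":0,"y":0.118,"z":0,"ax":0,"ay":0,"az":0},
  {"x":0,"y":0.118,"z":0,"ax":0,"ay":0,"az":0},
])

```text
t: 36.98
position: [0.5964, 0.2881, 0.2061]
tool_rot: [0.0, 0.75, 0.661, 0.001]
force: [2.7, 0.6, 6.4]
opening: 0.0156
gripper_force: 36.1
```

carry_out([
  {"x":0,"y":0,"z":0,"ax":0,"ay":0,"az":0},
  {"x":0,"y":0,"z":0,"ax":0,"ay":0,"az":0},
  {"x":0,"y":0,"z":0,"ax":0,"ay":0,"az":0},
  {"x":0,"y":0,"z":0,"ax":0,"ay":0,"az":0},
], grip=0.5)

```text
t: 37.48
position: [0.5953, 0.2881, 0.204]
tool_rot: [-0.0, 0.75, 0.662, -0.0]
force: [0.2, -0.4, -0.1]
opening: 0.0429
gripper_force: 0.0
```

carry_out([
  {"x":0,"y":0,"z":-0.1,"ax":0,"ay":0,"az":0},
  {"x":0,"y":0,"z":-0.2,"ax":0,"ay":0,"az":0},
  {"x":0,"y":0,"z":-0.28,"ax":0,"ay":0,"az":0},
  {"x":-0.09,"y":0,"z":-0.28,"ax":0,"ay":0,"az":0},
  {"x":-0.18,"y":0,"z":-0.28,"ax":0,"ay":0,"az":0},
  {"x":-0.27,"y":0,"z":-0.28,"ax":0,"ay":0,"az":0},
  {"x":-0.36,"y":0,"z":-0.28,"ax":0,"ay":0,"az":0},
  {"x":-0.45,"y":0,"z":-0.28,"ax":0,"ay":0,"az":0},
  {"x":-0.5,"y":0,"z":-0.28,"ax":0,"ay":0,"az":0},
  {"x":-0.5,"y":0,"z":-0.28,"ax":0,"ay":0,"az":0},
], grip=0.95)

```text
t: 38.72
position: [0.5578, -0.0115, 0.3725]
tool_rot: [0.0, 0.751, 0.66, -0.0]
force: [-0.1, 0.5, 0.7]
opening: 0.0811
gripper_force: 0.0
```

```bash
cat > rk.py <<'E'
from h import *
def rack(show=True):
    p,K,r,t=cam('top');H=cv2.cvtColor(p,cv2.COLOR_RGB2HSV);m=cv2.inRange(H,(22,110,90),(40,255,255))
    m[:130]=0;m[:,:200]=0;m[:,400:]=0
    n,l,s,c=cv2.connectedComponentsWithStats(m);P=np.array([c[i] for i in range(1,n) if s[i,4]>=8])
    z=.049 
    for z in(.049,.059):
        W=back(P,z,K,r,t);u=np.linalg.svd((W-W.mean(0))[:,:2])[2][0];u=u if u[0]>0 else -u
        print('n',len(P),'z',z,W.mean(0).round(4),'yaw',np.degrees(np.arctan2(u[1],u[0])).round(2))
    return p
if __name__=='__main__': rack(); st()
E
python3 rk.py
```

```text
n 10 z 0.049 [0.4847 0.1396 0.049 ] yaw -11.56
n 10 z 0.059 [0.4836 0.1389 0.059 ] yaw -11.56
t 38.77 grasp [ 0.558  -0.0102  0.2175] yaw [0.126 0.992 0.   ] F [ 0.6  0.6 -0.5] op 0.0811 gf 0.0 q [-0.08 -0.03  1.41  0.    1.76  0.05]
```

The rack has been knocked to (0.485, 0.140). I'll grip it there.

```bash
python3 -c "
from h import *
plan(([.4847,.1396,.12],168.4,0),([.4847,.1396,.04],168.4,0))"
```

```text
d [ 0.2322 -0.1527  0.1625] a [ 2.000e-04 -1.000e-04 -7.138e-01] | mm 193 deg 86
d [ 0.2322 -0.1527  0.2959] a [ 2.000e-04 -1.000e-04 -7.138e-01] | mm 244 deg 86
```

carry_out([
  {"x":0.232,"y":-0.153,"z":0.1,"ax":0,"ay":0,"az":-0.714},
  {"x":0.232,"y":-0.153,"z":0.1,"ax":0,"ay":0,"az":-0.714},
  {"x":0.232,"y":-0.153,"z":0.1,"ax":0,"ay":0,"az":-0.714},
  {"x":0.232,"y":-0.153,"z":0.1,"ax":0,"ay":0,"az":-0.714},
  {"x":0.232,"y":-0.153,"z":0.1,"ax":0,"ay":0,"az":-0.714},
  {"x":0.232,"y":-0.153,"z":0.1,"ax":0,"ay":0,"az":-0.714},
  {"x":0.232,"y":-0.153,"z":0.1,"ax":0,"ay":0,"az":-0.714},
  {"x":0.232,"y":-0.153,"z":0.1,"ax":0,"ay":0,"az":-0.714},
  {"x":0.232,"y":-0.153,"z":0.1,"ax":0,"ay":0,"az":-0.714},
  {"x":0.232,"y":-0.153,"z":0.1,"ax":0,"ay":0,"az":-0.714},
])

```text
t: 40.02
position: [0.4842, 0.1407, 0.3124]
tool_rot: [-0.0, 0.101, 0.995, 0.0]
force: [0.1, 0.4, -0.1]
opening: 0.0813
gripper_force: 0.0
```

```bash
python3 -c "
from h import *
st();plan(([.4847,.1396,.04],168.4,0))"
```

```text
t 40.02 grasp [0.4842 0.1407 0.1574] yaw [-0.98   0.201  0.   ] F [ 0.1  0.4 -0.1] op 0.0813 gf 0.0 q [ 0.22 -0.17  1.65  0.    1.66 -1.15]
d [-0.0012 -0.0016  0.1956] a [ 0.0001 -0.     -0.0001] | mm 117 deg 0
```

carry_out([
  {"x":-0.001,"y":-0.001,"z":0.09,"ax":0,"ay":0,"az":0},
  {"x":-0.001,"y":-0.001,"z":0.16,"ax":0,"ay":0,"az":0},
  {"x":-0.001,"y":-0.001,"z":0.195,"ax":0,"ay":0,"az":0},
  {"x":-0.001,"y":-0.001,"z":0.195,"ax":0,"ay":0,"az":0},
  {"x":-0.001,"y":-0.001,"z":0.195,"ax":0,"ay":0,"az":0},
])

```text
t: 40.65
position: [0.4852, 0.1395, 0.1968]
tool_rot: [0.001, 0.1, 0.995, 0.0]
force: [0.8, 0.2, 0.3]
opening: 0.081
gripper_force: 0.0
```

carry_out([
  {"x":0,"y":0,"z":0,"ax":0,"ay":0,"az":0},
  {"x":0,"y":0,"z":0,"ax":0,"ay":0,"az":0},
  {"x":0,"y":0,"z":0,"ax":0,"ay":0,"az":0},
  {"x":0,"y":0,"z":0,"ax":0,"ay":0,"az":0},
  {"x":0,"y":0,"z":0,"ax":0,"ay":0,"az":0},
], grip=0, squeeze=35)

```text
t: 41.28
position: [0.4852, 0.1394, 0.1968]
tool_rot: [0.001, 0.1, 0.995, 0.0]
force: [-0.6, 1.3, 5.6]
opening: 0.0492
gripper_force: 38.3
```

```bash
python3 -c "
from h import *
st();z=sense()['position'][2]-.155
plan(([.4847,.1396,.12],168.4,0),([.612,-.068,.12],174.25,0))"
```

```text
t 41.27 grasp [0.4856 0.1395 0.0418] yaw [-0.98   0.199 -0.002] F [-0.6  1.3  5.6] op 0.0492 gf 38.3 q [ 0.21 -0.11  1.8   0.    1.45 -1.16]
d [ 0.0007  0.0003 -0.1303] a [0.0005 0.001  0.001 ] | mm 78 deg 0
d [-0.2761 -0.2965 -0.13  ] a [ 0.0004  0.0011 -0.0478] | mm 255 deg 6
```

carry_out([
  {"x":0,"y":0,"z":-0.05,"ax":0,"ay":0,"az":0},
  {"x":0,"y":0,"z":-0.13,"ax":0,"ay":0,"az":0},
  {"x":-0.055,"y":-0.06,"z":-0.13,"ax":0,"ay":0,"az":-0.01},
  {"x":-0.11,"y":-0.12,"z":-0.13,"ax":0,"ay":0,"az":-0.02},
  {"x":-0.165,"y":-0.18,"z":-0.13,"ax":0,"ay":0,"az":-0.03},
  {"x":-0.22,"y":-0.24,"z":-0.13,"ax":0,"ay":0,"az":-0.04},
  {"x":-0.276,"y":-0.3,"z":-0.13,"ax":0,"ay":0,"az":-0.048},
  {"x":-0.276,"y":-0.3,"z":-0.13,"ax":0,"ay":0,"az":-0.048},
  {"x":-0.276,"y":-0.3,"z":-0.13,"ax":0,"ay":0,"az":-0.048},
  {"x":-0.276,"y":-0.3,"z":-0.13,"ax":0,"ay":0,"az":-0.048},
])

```text
t: 42.52
position: [0.6109, -0.069, 0.2733]
tool_rot: [-0.0, 0.049, 0.999, 0.0]
force: [0.0, 0.2, -1.1]
opening: 0.0493
gripper_force: 37.5
```

```bash
python3 -c "
from h import *
st(); plan(([.6137,-.0713,.07],174.25,0),([.6137,-.0713,.053],174.25,0))
p=cam('side')[0];save(p[120:240,190:350],'r1.png',4)"
```

```text
t 42.52 grasp [ 0.6109 -0.0689  0.1183] yaw [-0.995  0.098  0.   ] F [ 0.   0.2 -1.1] op 0.0493 gf 37.5 q [-0.17  0.14  1.41  0.    1.59 -1.64]
d [-0.005  -0.0035  0.0805] a [ 0.0002 -0.0002  0.0009] | mm 48 deg 0
d [-0.0051 -0.0035  0.1089] a [ 0.0002 -0.0002  0.0009] | mm 65 deg 0
```

View pics/r1.png

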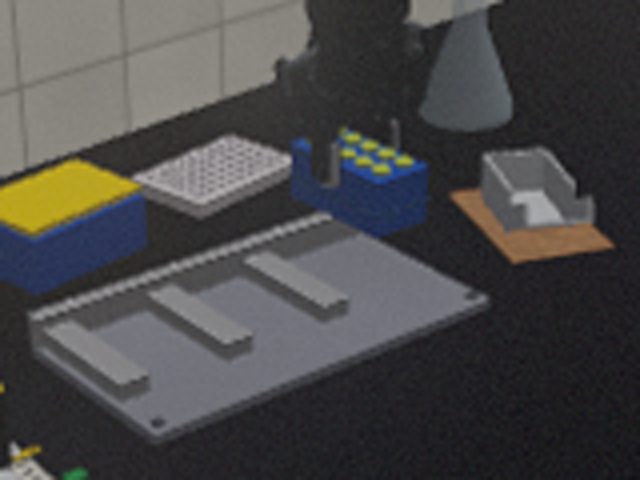

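The rack is held level above bay 2 (crop 360,185). Lower it.

carry_out([
  {"x":-0.005,"y":-0.003,"z":0.05,"ax":0,"ay":0,"az":0},
  {"x":-0.005,"y":-0.003,"z":0.085,"ax":0,"ay":0,"az":0},
  {"x":-0.005,"y":-0.003,"z":0.1,"ax":0,"ay":0,"az":0},
  {"x":-0.005,"y":-0.003,"z":0.107,"ax":0,"ay":0,"az":0},
  {"x":-0.005,"y":-0.003,"z":0.11,"ax":0,"ay":0,"az":0},
  {"x":-0.005,"y":-0.003,"z":0.111,"ax":0,"ay":0,"az":0},
  {"x":-0.005,"y":-0.003,"z":0.111,"ax":0,"ay":0,"az":0},
])

```text
t: 43.45
position: [0.6143, -0.0722, 0.2075]
tool_rot: [0.001, 0.05, 0.999, -0.0]
force: [0.1, -0.4, -1.6]
opening: 0.0491
gripper_force: 37.5
```

```bash
python3 -c "
from h import *
st(); plan(([.6137+.0129,-.0713-.0013,.052],174.25,0))"
```

```text
t 43.45 grasp [ 0.6144 -0.0722  0.0525] yaw [-0.995  0.1   -0.001] F [ 0.1 -0.4 -1.6] op 0.0491 gf 37.5 q [-0.17  0.19  1.47  0.    1.48 -1.64]
d [-0.0205  0.0013  0.0008] a [-0.      0.0005  0.0003] | mm 12 deg 0
```

carry_out([
  {"x":0,"y":0,"z":0.0025,"ax":0,"ay":0,"az":0},
  {"x":-0.006,"y":0,"z":0.0025,"ax":0,"ay":0,"az":0},
  {"x":-0.012,"y":0,"z":0.0025,"ax":0,"ay":0,"az":0},
  {"x":-0.017,"y":0,"z":0.0025,"ax":0,"ay":0,"az":0},
  {"x":-0.02,"y":0,"z":0.0025,"ax":0,"ay":0,"az":0},
  {"x":-0.02,"y":0,"z":0.0025,"ax":0,"ay":0,"az":0},
])

```text
t: 44.2
position: [0.6263, -0.0734, 0.2069]
tool_rot: [0.001, 0.05, 0.999, -0.0]
force: [-3.5, -0.1, 4.8]
opening: 0.0496
gripper_force: 38.3
```

carry_out([
  {"x":-0.002,"y":0,"z":0,"ax":0,"ay":0,"az":0},
  {"x":-0.002,"y":0,"z":0,"ax":0,"ay":0,"az":0},
])

```text
t: 44.45
position: [0.6274, -0.0735, 0.2069]
tool_rot: [0.001, 0.05, 0.999, -0.0]
force: [-2.9, 0.5, 5.4]
opening: 0.0495
gripper_force: 38.3
```

carry_out([
  {"x":-0.002,"y":0,"z":0,"ax":0,"ay":0,"az":0},
  {"x":-0.002,"y":0,"z":0,"ax":0,"ay":0,"az":0},
])

```text
t: 44.7
position: [0.6286, -0.0736, 0.2069]
tool_rot: [0.001, 0.05, 0.999, -0.0]
force: [-2.7, -0.4, 5.7]
opening: 0.049
gripper_force: 38.3
```

carry_out([
  {"x":-0.002,"y":0,"z":0,"ax":0,"ay":0,"az":0},
  {"x":-0.002,"y":0,"z":0,"ax":0,"ay":0,"az":0},
])

```text
t: 44.95
position: [0.6298, -0.0738, 0.2069]
tool_rot: [0.001, 0.05, 0.999, -0.0]
force: [-2.7, -0.0, 5.3]
opening: 0.0492
gripper_force: 38.3
```

carry_out([
  {"x":-0.002,"y":0,"z":0,"ax":0,"ay":0,"az":0},
  {"x":-0.002,"y":0,"z":0,"ax":0,"ay":0,"az":0},
])

```text
t: 45.2
position: [0.6306, -0.0738, 0.2069]
tool_rot: [-0.0, 0.05, 0.999, -0.0]
force: [-6.3, 0.2, 7.7]
opening: 0.0494
gripper_force: 38.5
```

carry_out([
  {"x":-0.002,"y":0,"z":0,"ax":0,"ay":0,"az":0},
  {"x":-0.002,"y":0,"z":0,"ax":0,"ay":0,"az":0},
])

```text
t: 45.45
position: [0.6311, -0.0739, 0.2069]
tool_rot: [-0.002, 0.05, 0.999, 0.0]
force: [-11.5, 1.8, 10.4]
opening: 0.0492
gripper_force: 38.9
```

carry_out([
  {"x":-0.002,"y":0,"z":0,"ax":0,"ay":0,"az":0},
  {"x":-0.002,"y":0,"z":0,"ax":0,"ay":0,"az":0},
])

```text
t: 45.7
position: [0.6317, -0.0739, 0.2069]
tool_rot: [-0.003, 0.05, 0.999, 0.0]
force: [-16.3, 2.9, 12.4]
opening: 0.0496
gripper_force: 39.2
```

Back-stop contact at about x 0.630. Ease off, then slide to the rib.

carry_out([
  {"x":0.003,"y":0,"z":0,"ax":0,"ay":0,"az":0},
  {"x":0.003,"y":0.004,"z":0,"ax":0,"ay":0,"az":0},
  {"x":0.003,"y":0.008,"z":0,"ax":0,"ay":0,"az":0},
  {"x":0.003,"y":0.01,"z":0,"ax":0,"ay":0,"az":0},
  {"x":0.003,"y":0.01,"z":0,"ax":0,"ay":0,"az":0},
])

```text
t: 46.32
position: [0.6313, -0.0699, 0.207]
tool_rot: [-0.001, 0.051, 0.999, -0.002]
force: [-8.6, -7.4, 7.5]
opening: 0.0492
gripper_force: 38.6
```

carry_out([
  {"x":0,"y":0.002,"z":0,"ax":0,"ay":0,"az":0},
  {"x":0,"y":0.002,"z":0,"ax":0,"ay":0,"az":0},
])

```text
t: 46.58
position: [0.6314, -0.0689, 0.207]
tool_rot: [-0.001, 0.051, 0.999, -0.002]
force: [-8.6, -7.3, 8.2]
opening: 0.0494
gripper_force: 38.7
```

carry_out([
  {"x":0,"y":0.002,"z":0,"ax":0,"ay":0,"az":0},
  {"x":0,"y":0.002,"z":0,"ax":0,"ay":0,"az":0},
])

```text
t: 46.82
position: [0.6315, -0.0677, 0.207]
tool_rot: [-0.001, 0.051, 0.999, -0.002]
force: [-9.9, -6.4, 8.6]
opening: 0.0494
gripper_force: 38.7
```

carry_out([
  {"x":0,"y":0.002,"z":0,"ax":0,"ay":0,"az":0},
  {"x":0,"y":0.002,"z":0,"ax":0,"ay":0,"az":0},
])

```text
t: 47.08
position: [0.6316, -0.0665, 0.207]
tool_rot: [-0.001, 0.051, 0.999, -0.002]
force: [-9.0, -7.1, 8.1]
opening: 0.0492
gripper_force: 38.7
```

carry_out([
  {"x":0,"y":0.002,"z":0,"ax":0,"ay":0,"az":0},
  {"x":0,"y":0.002,"z":0,"ax":0,"ay":0,"az":0},
])

```text
t: 47.32
position: [0.6318, -0.0653, 0.207]
tool_rot: [-0.001, 0.051, 0.999, -0.002]
force: [-9.7, -7.7, 8.8]
opening: 0.0493
gripper_force: 38.7
```

carry_out([
  {"x":0,"y":0.002,"z":0,"ax":0,"ay":0,"az":0},
  {"x":0,"y":0.002,"z":0,"ax":0,"ay":0,"az":0},
])

```text
t: 47.58
position: [0.6319, -0.0641, 0.207]
tool_rot: [-0.001, 0.051, 0.999, -0.002]
force: [-9.0, -7.8, 8.0]
opening: 0.0492
gripper_force: 38.7
```

carry_out([
  {"x":0,"y":0.002,"z":0,"ax":0,"ay":0,"az":0},
  {"x":0,"y":0.002,"z":0,"ax":0,"ay":0,"az":0},
])

```text
t: 47.82
position: [0.632, -0.0629, 0.207]
tool_rot: [-0.001, 0.051, 0.999, -0.002]
force: [-9.3, -7.6, 8.4]
opening: 0.0491
gripper_force: 38.7
```

carry_out([
  {"x":0,"y":0.002,"z":0,"ax":0,"ay":0,"az":0},
  {"x":0,"y":0.002,"z":0,"ax":0,"ay":0,"az":0},
])

```text
t: 48.08
position: [0.6321, -0.0624, 0.207]
tool_rot: [-0.001, 0.051, 0.999, -0.003]
force: [-10.4, -10.5, 8.3]
opening: 0.0495
gripper_force: 38.6
```

carry_out([
  {"x":0,"y":0.002,"z":0,"ax":0,"ay":0,"az":0},
  {"x":0,"y":0.002,"z":0,"ax":0,"ay":0,"az":0},
])

```text
t: 48.32
position: [0.6321, -0.0619, 0.207]
tool_rot: [-0.001, 0.052, 0.999, -0.004]
force: [-10.5, -13.6, 8.5]
opening: 0.0491
gripper_force: 38.6
```

```bash
python3 -c "
from h import *
st()
print(sense()['torque'])
a=cam('side')[0][130:230,210:330];save(a,'r2.png',5)"
```

```text
t 48.33 grasp [ 0.6317 -0.0632  0.0521] yaw [-0.995  0.103  0.001] F [-10.5 -13.6   8.5] op 0.0491 gf 38.6 q [-0.15  0.23  1.42 -0.01  1.48 -1.62]
[-2.22249798  1.56022133 -0.28080441]
```

View pics/r2.png

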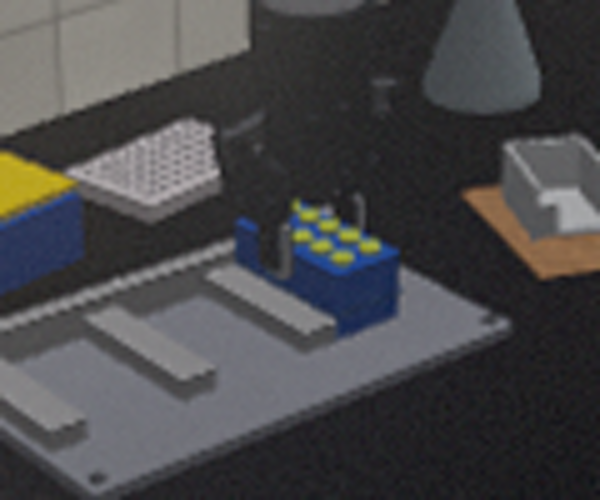

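The rack is pressed against both the stop and the rib of bay 2 (crop 330,260). Release it and retreat.

carry_out([
  {"x":0,"y":0,"z":0,"ax":0,"ay":0,"az":0},
  {"x":0,"y":0,"z":0,"ax":0,"ay":0,"az":0},
  {"x":0,"y":0,"z":0,"ax":0,"ay":0,"az":0},
  {"x":0,"y":0,"z":0,"ax":0,"ay":0,"az":0},
], grip=0.95)

```text
t: 48.88
position: [0.633, -0.058, 0.2051]
tool_rot: [-0.0, 0.05, 0.999, 0.0]
force: [0.6, 0.6, 0.9]
opening: 0.0815
gripper_force: 0.0
```

carry_out([
  {"x":0,"y":0,"z":-0.03,"ax":0,"ay":0,"az":0},
  {"x":0,"y":0,"z":-0.08,"ax":0,"ay":0,"az":0},
  {"x":0,"y":0,"z":-0.16,"ax":0,"ay":0,"az":0},
  {"x":0,"y":0,"z":-0.24,"ax":0,"ay":0,"az":0},
  {"x":0.06,"y":0.08,"z":-0.28,"ax":0,"ay":0,"az":0},
  {"x":0.12,"y":0.16,"z":-0.28,"ax":0,"ay":0,"az":0},
  {"x":0.18,"y":0.24,"z":-0.28,"ax":0,"ay":0,"az":0},
  {"x":0.22,"y":0.32,"z":-0.28,"ax":0,"ay":0,"az":0},
  {"x":0.26,"y":0.4,"z":-0.28,"ax":0,"ay":0,"az":0},
  {"x":0.26,"y":0.4,"z":-0.28,"ax":0,"ay":0,"az":0},
])

```text
t: 50.12
position: [0.5, 0.1989, 0.3752]
tool_rot: [0.001, 0.047, 0.999, 0.001]
force: [0.2, -0.1, -0.6]
opening: 0.081
gripper_force: 0.0
```

carry_out([
  {"x":0,"y":0,"z":0,"ax":0,"ay":0,"az":0},
  {"x":0,"y":0,"z":0,"ax":0,"ay":0,"az":0},
  {"x":0,"y":0,"z":0,"ax":0,"ay":0,"az":0},
  {"x":0,"y":0,"z":0,"ax":0,"ay":0,"az":0},
])

```text
t: 50.62
position: [0.502, 0.1953, 0.3732]
tool_rot: [-0.0, 0.05, 0.999, -0.0]
force: [-0.3, 0.7, -0.0]
opening: 0.0814
gripper_force: 0.0
```

```bash
python3 -c "
from rk import *
p=rack();st();save(p[110:260,200:460],'f.png',3)"
```

```text
n 10 z 0.049 [ 0.6332 -0.064   0.049 ] yaw -6.03
n 10 z 0.059 [ 0.6309 -0.0629  0.059 ] yaw -6.03
t 50.67 grasp [0.5019 0.1954 0.2182] yaw [-0.995  0.101  0.   ] F [ 0.8  0.4 -0.3] op 0.0808 gf 0.0 q [ 0.31 -0.08  1.46 -0.    1.76 -1.16]
```

View pics/f.png

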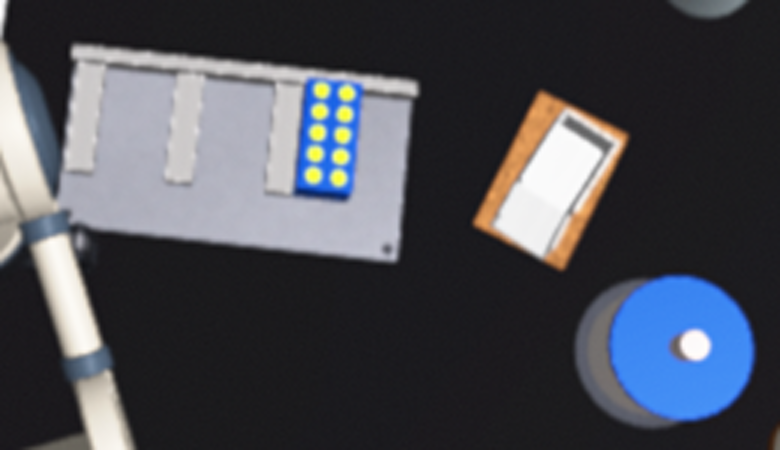

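The rack is flush and square in bay 2 (crop 330,140), the lid is on the jar at (680,348), and the boat is on its mat. After a quick check of the gauge and rack, I'll hand it in.

```bash
python3 - <<'E'
from h import *
p,K,r,t=cam('side');H=cv2.cvtColor(p,cv2.COLOR_RGB2HSV)
m=cv2.inRange(H,(20,90,70),(38,255,255));w=0*m;w[205:265,175:225]=m[205:265,175:225]
k,l,s,q=cv2.connectedComponentsWithStats(w);c=[q[i].round(1) for i in range(1,k) if s[i,4]>5];print(c,'want 196.4,232.6')
if any(np.hypot(*(x-[196.4,232.6]))<1.2 for x in c): print(sign_off())
E
```

```text
[array([183.7, 217.2]), array([196.4, 232.6])] want 196.4,232.6
the job is handed in; nothing more can be done
None
```

I did all the steps in order and handed the job in at about 51 s. In the last camera check the gauge was home, the lid sat on the jar with all five balls inside, the boat was empty on its mat, and the one rack was flush and square in bay 2. I haven't seen the judge's verdict, and I never rechecked the bottle's position, though the arm had no contact with it.

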